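Pick out the full salt tins and close up the empties

TASK

Some of the closed salt tins on the steel shelf are still full and the others are empty, which only lifting them can tell. Stand every full tin upright on the wooden board beside the salt pig, ready for refilling it; close up the empty ones on the shelf into one row, flush against the end cheek and against each other with no gaps, and bring the steel bookend up flush against the last of them, all upright and square to the shelf. Leave the salt pig, the pot, the lid and the fork where they are.

Things in the scene. Friction and masses are not known exactly. Their poses are not given: they have to be found in the camera images.
- tin_a_mid (a point): one of up to seven identical closed metal tins, straight-sided, with slip lid and blank paper band: 58 mm deep (its x), 64 mm wide (its y), 82 mm tall. This point is its centre, half-way up, z up. Full it weighs about 0.5 kg, empty about 0.1 kg; only the weight shows which. May be absent (no position)
- tin_b_mid (a point): one of up to seven identical closed metal tins, straight-sided, with slip lid and blank paper band: 58 mm deep (its x), 64 mm wide (its y), 82 mm tall. This point is its centre, half-way up, z up. Full it weighs about 0.5 kg, empty about 0.1 kg; only the weight shows which. May be absent (no position)
- tin_c_mid (a point): one of up to seven identical closed metal tins, straight-sided, with slip lid and blank paper band: 58 mm deep (its x), 64 mm wide (its y), 82 mm tall. This point is its centre, half-way up, z up. Full it weighs about 0.5 kg, empty about 0.1 kg; only the weight shows which. May be absent (no position)
- tin_d_mid (a point): one of up to seven identical closed metal tins, straight-sided, with slip lid and blank paper band: 58 mm deep (its x), 64 mm wide (its y), 82 mm tall. This point is its centre, half-way up, z up. Full it weighs about 0.5 kg, empty about 0.1 kg; only the weight shows which. May be absent (no position)
- tin_e_mid (a point): one of up to seven identical closed metal tins, straight-sided, with slip lid and blank paper band: 58 mm deep (its x), 64 mm wide (its y), 82 mm tall. This point is its centre, half-way up, z up. Full it weighs about 0.5 kg, empty about 0.1 kg; only the weight shows which. May be absent (no position)
- tin_f_mid (a point): one of up to seven identical closed metal tins, straight-sided, with slip lid and blank paper band: 58 mm deep (its x), 64 mm wide (its y), 82 mm tall. This point is its centre, half-way up, z up. Full it weighs about 0.5 kg, empty about 0.1 kg; only the weight shows which. May be absent (no position)
- tin_g_mid (a point): one of up to seven identical closed metal tins, straight-sided, with slip lid and blank paper band: 58 mm deep (its x), 64 mm wide (its y), 82 mm tall. This point is its centre, half-way up, z up. Full it weighs about 0.5 kg, empty about 0.1 kg; only the weight shows which. May be absent (no position)
- shelf: narrow steel shelf fixed on the counter, 650 mm long (its y), 94 mm deep (its x, away from the robot); origin at counter level, 300 mm short of the cheek. Its floor is 40 mm above the counter and 86 mm deep inside, with a gallery of two 6 mm rods along both long sides, the upper one's top 45 mm above the floor. End cheek at its +y end: a rigid upright plate, 52 mm above the floor, 6 mm thick. The -y end is open
- shelf_pan: the pan of the shelf: its floor and side galleries, without the cheek; origin and axes as the shelf's
- shelf_stop (a point): point on the inner face of the shelf's end cheek, at floor level, midway across the depth. Axes as the shelf: x across its depth away from the robot, y along it from the tins toward the cheek, z up. The row starts here and runs along -y
- keeper_mid (a point): loose steel bookend standing on the shelf past the last tin: flat upright face plate toward the cheek, two side gussets and a foot; 56 mm wide (its x), 45 mm (its y, toward the cheek), 82 mm tall, 0.25 kg. This point is the centre of that box, half-way up, 22.5 mm behind the face; it can be gripped across its two gussets
- board: heavy wooden board that stays put; origin under its centre, at counter level
- board_top (a point): centre of the upper face of the fixed wooden board, 140 mm (its x) by 250 mm (its y), 18 mm thick, lying on the counter in front of the shelf
- salt_pig: round glass salt pig, 100 mm across and 112 mm tall, standing on the counter beside the +y end of the board; origin at the centre of its underside. Bystander
- pot: aluminium basting pot, 116 mm across and 78 mm tall with a 80 mm stick handle on its -x side, on the counter; origin at the centre of its underside. Bystander
- lid: round orange silicone lid with a knob, 120 mm across, 26 mm tall, lying on the counter beside the pot; origin at the centre of its underside. Bystander
- fork: black plastic fork, 190 mm long and 10 mm thick, lying on the counter past the open end of the shelf; origin near its middle. Bystander
There are look-alikes about, which are no part of the job. Leave any purple or yellow look-alike of the part that bears tin_e_mid alone. What is shaped like the part that bears tin_f_mid but yellow is not meant.

How it is judged:
By the outcome, as a careful person would: the job done as asked, in the order asked, and still so for the second after the job is handed in, with the robot touching nothing.
Of tin_a, tin_b, tin_c, tin_g only 2 to 4 are there at a start; the rules pass over those that are not, and their reading is None.
At some moment in a run one of tin_a, tin_b, tin_c, tin_d, tin_e, tin_f, tin_g may be knocked a few centimetres aside while the robot is not near it.
Once in a run the grip may slacken for a moment while it holds something.
It also fails if it takes over 210 s, if anything falls off the work surface, if the arm or the gripper's body presses on something with over 40 N, if the wrist force passes 120 N, or if a joint passes its speed limit or range.

ROBOT

A 6-joint arm with a two-finger parallel gripper is mounted at the origin on the work surface. World frame = base frame: x ahead of the robot, y to its left, z up, the work surface at z = 0. Lengths are in mm, angles in rad, forces in N, time in s.
With the tool pointing down it reaches from about 250 to 725 mm from the base axis. Payload 9.7 kg.
Tool frame: the origin (TCP) lies midway between the tips of the shut fingers; the grasp point (between the pads) lies 19 mm behind it; z points along the fingers, x is the direction in which the jaws open and shut, and the axes are right-handed (so a half turn about z gives the same grasp; the last joint's range is limited). The gripper opens to 85 mm and grips with 20 to 120 N. Pads are 22 mm wide; open, the fingers measure 114 mm over their backs; the gripper's body (76 mm by 85 mm) begins 54 mm behind the grasp point. The pads swing forward as they close: fully open they stand 13 mm farther back than shut.
Start: joints at [1.216, 0.087, 0.176, 1.66, 0, 1.571], TCP at [191.069, 515.742, 231.284] pointing down, gripper open.
Joint ranges: [-3.13, 3.13], [-0.85, 1.81], [-1.15, 1.24], [-2.2, 2.28], [-1.44, 1.52], [-3.14, 3.14]. Speed limits (rad/s): [2.22, 2.22, 2.57, 3.14, 3.14, 3.14].

INTERFACE

Orientations are given as a rotation vector (axis times angle).
In Python, from bench import status, cams, ctrl gives the robot as it stands.
- The arm moves only by the shell command python3 -m inch 'ROWS'. ROWS is JSON, a list of rows, each an object with "travel": the shift along the tool's x, y, z in cm, a list of three; "angular": the turn, a rotation vector about the tool's x, y, z in rad, a list of three; "gripper": the opening, from 0 (shut) to 1 (fully open). A call has 1 to 10 rows; each row shifts and turns the commanded pose from where the row before left it, along the tool's axes as they then stand; what a row does not reach is not made up. A row lasts 1/8 s, in which the tool goes at most 62.5 mm and 10.7 degrees, less where a joint would pass 70% of its speed; a pose out of reach is approached as far as the arm can. A call is refused whole if a number of a shift passes 6.25 or a number of a turn 0.188, either way. A call with a gripper value outside its range is refused whole. The fingers move at their own pace and stop on an object; the grip force is fixed at half the most. Time passes only in rows, so rows that do not move let the fingers close. It gives the time, the measured TCP pose, the force and the opening at its end, in the units of the state.
- status.observe(): the state, without advancing time (a new reading comes with each control period).
- cams.capture(name): name is "side" or "top"; returns the picture (480x640x3 uint8, red, green, blue); there is no depth.
- cams.get_calibration(name): a dict with "K" (3x3 intrinsics, pixels), "dist_coeffs" ([k1, k2, p1, p2, k3] as OpenCV has them; the pictures are not rectified), "eye" and "orientation" of the camera in the world. Camera axes: x right, y up, looking along -z (the intrinsics and any distortion apply to the point x, -y, -z); pixel columns grow to the right and rows downward; lengths in mm; the calibration is good to about 2 mm. A picture is of the moment at which its call begins. get_calibration takes no time and is no camera call.
- ctrl.sign_off(): hands the job in, once; it reports no verdict.
The state is a dict: "t": time; "qpos": joint angles; "qvel": joint speeds; "tau": joint torques, N m; "tool_pos": TCP position; "tool_rot": TCP orientation; "wrist_force": force on the tool from outside, world axes, zero at the start; "torque": the same for the moment, N m; "gripper_width": finger opening in mm.
Only numpy, scipy, OpenCV 4.12 (cv2) and the standard library are available. Lean on these libraries where they do the work, as an engineer would, in place of code of your own. Each camera call takes 0.05 s, during which the arm holds its last target.

## Working session

There is one attempt and no reset: what is moved stays moved. The work goes in short steps, Python scripts to look and compute and a shell command to move; the robot and the scene stay as the last step left them, time stands still between calls to the robot, and variables do not carry over. Pictures are saved under pics/ and viewed, and the job is handed in when it is done.

```bash
ls; mkdir -p pics; python3 - <<'E'
from bench import status,cams
import cv2
print(status.observe())
for n in ["side","top"]:
    cv2.imwrite(f"pics/{n}0.png",cams.capture(n)[:,:,::-1]); print(cams.get_calibration(n))
E
```

```text
pics
{'t': 0.0, 'qpos': array([1.21598419e+00, 8.74358093e-02, 1.75161414e-01, 1.65980134e+00,
       2.45581471e-05, 1.57082082e+00]), 'qvel': array([-0.0007872 , -0.0007661 ,  0.00094041,  0.00068072, -0.00010179,
       -0.00049598]), 'tau': array([-1.56568887e-03, -5.20398688e+01,  4.64795423e+01,  1.66603649e-02,
       -2.91737126e-05,  3.07589585e-05]), 'tool_pos': array([190.99409658, 515.53564931, 230.61040874]), 'tool_rot': array([ 2.57804695e+00,  1.79410442e+00, -1.67118715e-03]), 'wrist_force': array([-0.74711596,  0.15677068,  0.62949389]), 'torque': array([-0.00403435,  0.00727373, -0.0026002 ]), 'gripper_width': 85.4236324582165}
{'K': array([[530.5547408 ,   0.        , 319.94801107],
       [  0.        , 530.5547408 , 242.4972236 ],
       [  0.        ,   0.        ,   1.        ]]), 'dist_coeffs': array([-0.12208563,  0.        ,  0.        ,  0.        ,  0.        ]), 'eye': array([  349.34341528, -1092.31892648,  1110.83194555]), 'orientation': array([ 0.79509277, -0.07165124, -0.1350077 ])}
{'K': array([[554.52890541,   0.        , 318.85990899],
       [  0.        , 554.52890541, 238.72205942],
       [  0.        ,   0.        ,   1.        ]]), 'dist_coeffs': array([-0.08086353,  0.        ,  0.        ,  0.        ,  0.        ]), 'eye': array([ 238.52109708,   -9.70371421, 1521.81872717]), 'orientation': array([ 0.13710061, -0.1700978 , -1.54569743])}
```

View pics/side0.png

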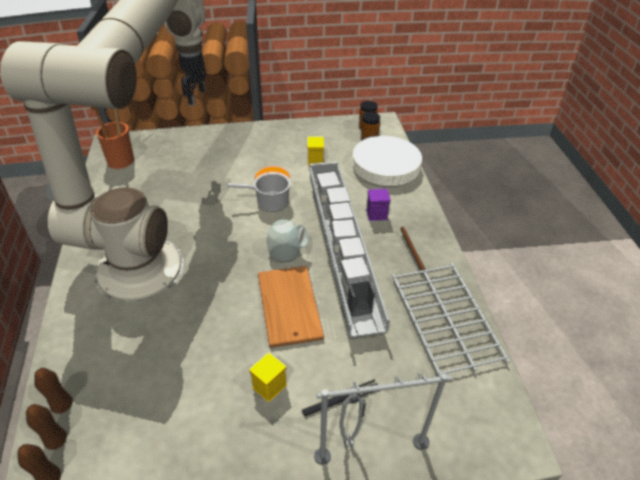

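View pics/top0.png

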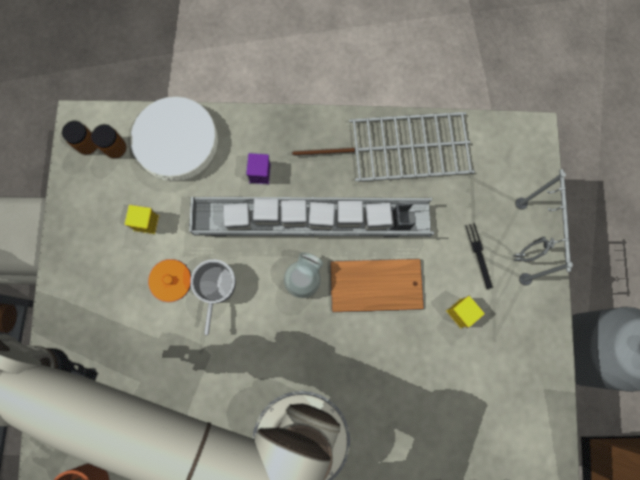

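The top view shows six white tins on the shelf, at about (236,215), (266,209), (293,211), (322,213), (350,211) and (379,215). The black bookend is at (404,215) and the cheek at x≈193. The look-alikes are yellow at (140,217) and (467,312) and purple at (258,168), all off the shelf. I'll zoom in on the shelf.

```bash
cat > h.py <<'E'
import numpy as np,cv2
from scipy.spatial.transform import Rotation as R
from bench import status,cams
def cal(n):
    c=cams.get_calibration(n); return c["K"],c["dist_coeffs"],np.array(c["eye"]),R.from_rotvec(c["orientation"]).as_matrix()
def back(n,uv,z):
    K,d,e,M=cal(n); p=cv2.undistortPoints(np.array(uv,float).reshape(-1,1,2),K,d).reshape(-1,2)
    r=np.c_[p[:,0],-p[:,1],-np.ones(len(p))]@M.T
    return e+r*((z-e[2])/r[:,2])[:,None]
def proj(n,P):
    K,d,e,M=cal(n); c=(np.atleast_2d(P)-e)@M; c=c*[1,-1,-1]
    return cv2.projectPoints(c,np.zeros(3),np.zeros(3),K,d)[0].reshape(-1,2)
def crop(n,box,name,s=None,img=None):
    im=cams.capture(n) if img is None else img
    x0,y0,x1,y1=box; s=s or min(800/(x1-x0),600/(y1-y0))
    c=cv2.resize(im[y0:y1,x0:x1,::-1],None,fx=s,fy=s,interpolation=cv2.INTER_CUBIC)
    cv2.imwrite("pics/"+name,c); print("scale",s)
E
python3 - <<'E'
from h import *
a=cv2.imread("pics/top0.png")[:,:,::-1]
crop("top",(180,190,310,245),"t1.png",6,a);crop("top",(305,190,435,245),"t2.png",6,a)
b=cv2.imread("pics/side0.png")[:,:,::-1]
crop("side",(230,150,400,350),"s1.png",3,b)
E
```

```text
scale 6
scale 6
scale 3
```

View pics/t1.png

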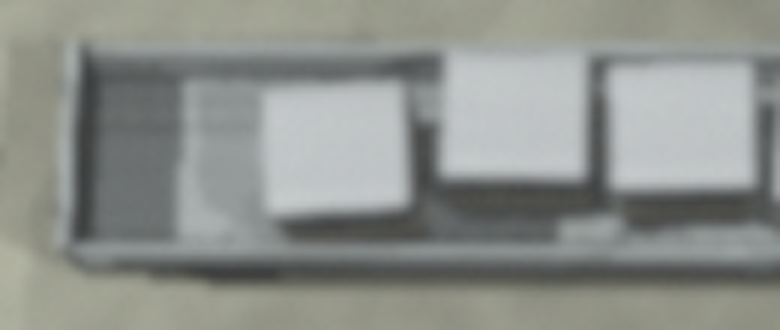

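View pics/t2.png

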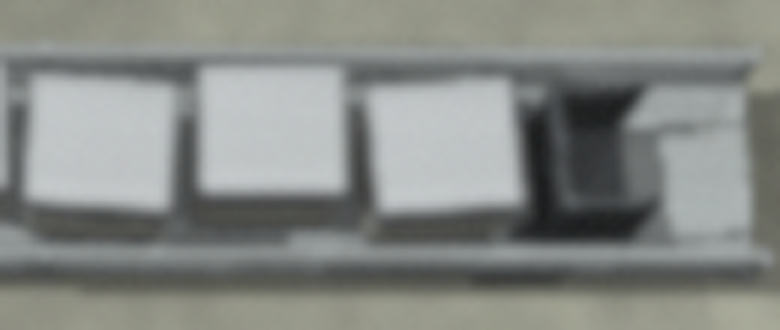

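View pics/s1.png

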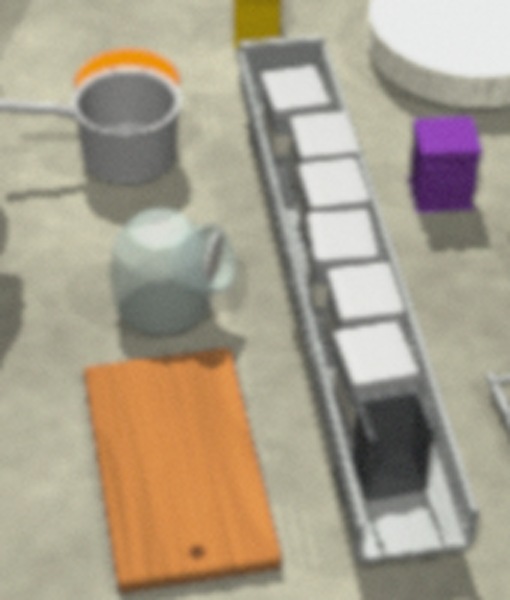

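```bash
python3 - <<'E'
from h import *
T={1:(180,[(262,88),(405,82),(413,210),(270,218)]),2:(180,[(440,50),(585,52),(586,180),(438,178)]),3:(180,[(606,64),(752,60),(755,188),(610,192)]),
4:(305,[(30,76),(176,82),(170,212),(24,206)]),5:(305,[(197,68),(344,66),(346,192),(198,194)]),6:(305,[(366,86),(512,78),(526,206),(380,214)])}
f=lambda o,p:[(o+(x+.5)/6-.5,190+(y+.5)/6-.5) for x,y in p]
for k,(o,p) in T.items():
    w=back("top",f(o,p),122)[:,:2]; c=w.mean(0)
    ax=(w[0]+w[1]-w[2]-w[3])/2; ay=(w[0]+w[3]-w[1]-w[2])/2
    print(k,c.round(1),"dx",np.linalg.norm(ax).round(1),"dy",np.linalg.norm(ay).round(1),"yaw",np.degrees(np.arctan2(-ax[1],0*1+ax[0])).round(1)*-1,np.degrees(np.arctan2(-ay[0],ay[1])).round(1))
print("rail top far",back("top",f(180,[(100,48),(700,48)])+f(305,[(50,50),(700,52)]),85).round(1))
print("rail near",back("top",f(180,[(100,248),(700,248)])+f(305,[(50,258),(700,258)]),85).round(1))
print("cheek top",back("top",f(180,[(68,50),(58,240),(82,50),(74,240)]),92).round(1))
print("keeper plate top",back("top",f(305,[(553,92),(570,207),(640,92),(650,207)]),122).round(1))
print("open end floor",back("top",f(305,[(748,90),(748,240)]),40).round(1))
print("board",back("top",[(331,260),(422,260),(424,310),(331,311)],18).round(1))
print("pig",back("top",[(302,275)],60).round(1))
E
```

```text
1 [576.4 179.6] dx 57.6 dy 61.8 yaw 6.2 4.1
2 [593.4 104.6] dx 57.2 dy 63.4 yaw 1.9 0.5
3 [590.2  31.5] dx 57.1 dy 63.0 yaw 3.1 2.9
4 [583.8 -41.9] dx 58.0 dy 63.3 yaw -1.6 -1.1
5 [ 591.8 -116.2] dx 56.3 dy 64.2 yaw 1.0 2.1
6 [ 586.5 -192.3] dx 57.4 dy 63.9 yaw 5.8 4.6
rail top far [[ 629.5  293.    85. ]
 [ 635.4   25.    85. ]
 [ 635.6  -19.7   85. ]
 [ 641.9 -312.3   85. ]]
rail near [[ 538.3  287.3   85. ]
 [ 544.1   22.7   85. ]
 [ 540.6  -21.5   85. ]
 [ 547.  -310.4   85. ]]
cheek top [[626.4 305.7  92. ]
 [540.  304.6  92. ]
 [626.5 299.5  92. ]
 [540.2 297.5  92. ]]
keeper plate top [[ 611.7 -239.3  122. ]
 [ 560.4 -246.2  122. ]
 [ 612.7 -277.6  122. ]
 [ 561.2 -281.2  122. ]]
open end floor [[ 636.8 -343.9   40. ]
 [ 565.6 -342.2   40. ]]
board [[ 478.8  -73.2   18. ]
 [ 484.  -325.1   18. ]
 [ 346.3 -328.3   18. ]
 [ 339.4  -75.1   18. ]]
pig [[430.2   5.   60. ]]
```

Tins are measured, and their sizes come out right at 57×63 mm. The shelf is yawed about +1.1°, the cheek inner face is at y≈298.5 and the centreline is x≈584–594. I'll write a planner that prints deltas and then start.

```bash
cat >> h.py <<'E'
def plan(x,y,z,yawdeg):
    s=status.observe(); M=R.from_rotvec(s["tool_rot"]).as_matrix(); p=np.array(s["tool_pos"])
    a=np.degrees(np.arctan2(M[1,0],M[0,0])); 
    Rt=np.array([[np.cos(np.radians(yawdeg)),np.sin(np.radians(yawdeg)),0],[np.sin(np.radians(yawdeg)),-np.cos(np.radians(yawdeg)),0],[0,0,-1]])
    d=np.array([x,y,z])-p
    print("t",round(s["t"],2),"pos",p.round(1),"yaw",a.round(2),"tilt",np.degrees(M[:2,2]).round(2),"F",np.round(s["wrist_force"],2),"w",round(s["gripper_width"],1))
    print(" turn rotvec(tool)",R.from_matrix(M.T@Rt).as_rotvec().round(4)," travel cm after turn",(Rt.T@d/10).round(2),"now",(M.T@d/10).round(2))
E
python3 -c "
from h import *
plan(577,180,180,1.1)"
```

```text
t 0.1 pos [191.  515.5 230.6] yaw 69.67 tilt [-0.02 -0.07] F [-0.67 -0.44 -0.11] w 85.2
 turn rotvec(tool) [7.0000e-04 1.1000e-03 1.1968e+00]  travel cm after turn [37.95 34.29  5.06] now [-18.05  47.85   5.09]
```

```bash
python3 -m inch '[{"travel":[0,0,0],"angular":[0,0,0.171],"gripper":1},{"travel":[0,0,0],"angular":[0,0,0.171],"gripper":1},{"travel":[0,0,0],"angular":[0,0,0.171],"gripper":1},{"travel":[0,0,0],"angular":[0,0,0.171],"gripper":1},{"travel":[0,0,0],"angular":[0,0,0.171],"gripper":1},{"travel":[0,0,0],"angular":[0,0,0.171],"gripper":1},{"travel":[0,0,0],"angular":[0,0,0.171],"gripper":1}]'
python3 -m inch '[{"travel":[3.7,3.4,0],"angular":[0,0,0],"gripper":1},{"travel":[3.7,3.4,0],"angular":[0,0,0],"gripper":1},{"travel":[3.7,3.4,0],"angular":[0,0,0],"gripper":1},{"travel":[3.7,3.4,0],"angular":[0,0,0],"gripper":1},{"travel":[3.7,3.4,0],"angular":[0,0,0],"gripper":1},{"travel":[3.7,3.4,0],"angular":[0,0,0],"gripper":1},{"travel":[3.7,3.4,0],"angular":[0,0,0],"gripper":1},{"travel":[3.7,3.4,0],"angular":[0,0,0],"gripper":1},{"travel":[3.7,3.4,0],"angular":[0,0,0],"gripper":1},{"travel":[3.7,3.4,0],"angular":[0,0,0],"gripper":1}]'
python3 -c "
from h import *
plan(577,180,150,1.1)"
```

```text
t: 0.98
tool_pos: [191.0, 515.6, 230.9]
tool_rot: [3.141, 0.021, -0.0]
wrist_force: [0.1, 0.9, 0.3]
gripper_width: 85.6
t: 2.22
tool_pos: [568.5, 181.5, 230.9]
tool_rot: [3.141, 0.03, -0.001]
wrist_force: [1.1, -0.2, -0.1]
gripper_width: 85.8
t 2.23 pos [568.5 181.5 230.9] yaw 1.08 tilt [-0.03 -0.  ] F [ 1.15 -0.24 -0.09] w 85.8
 turn rotvec(tool) [ 0.0001  0.0005 -0.0003]  travel cm after turn [0.85 0.17 8.09] now [0.85 0.17 8.09]
```

```bash
python3 -m inch '[{"travel":[0.85,0.17,4],"angular":[0,0,0],"gripper":1},{"travel":[0,0,4.5],"angular":[0,0,0],"gripper":1},{"travel":[0,0,4],"angular":[0,0,0],"gripper":1},{"travel":[0,0,1.8],"angular":[0,0,0],"gripper":1},{"travel":[0,0,0],"angular":[0,0,0],"gripper":1}]'
python3 - <<'E'
from h import *
crop("side",(250,150,400,290),"a1.png",4)
E
```

```text
t: 2.85
tool_pos: [575.4, 181.2, 87.6]
tool_rot: [3.141, 0.03, -0.003]
wrist_force: [0.4, -0.3, 0.6]
gripper_width: 85.6
scale 4
```

View pics/a1.png

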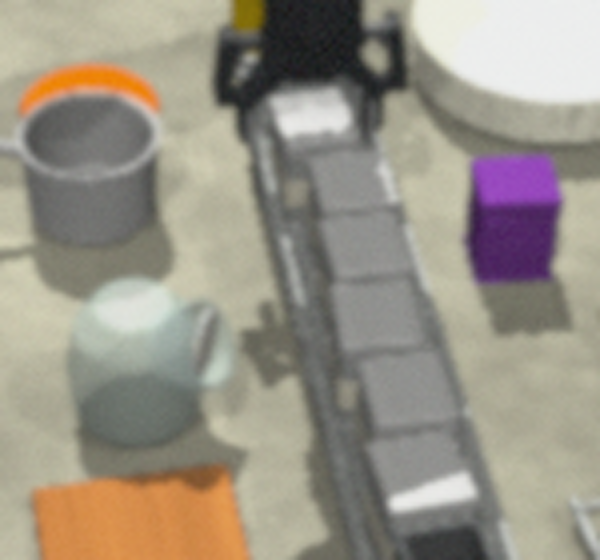

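The fingers straddle tin 1, one on each side (crop ≈(250,130) and (370,130)). I'll close, lift and weigh.

```bash
python3 -m inch '[{"travel":[0,0,0],"angular":[0,0,0],"gripper":0},{"travel":[0,0,0],"angular":[0,0,0],"gripper":0},{"travel":[0,0,0],"angular":[0,0,0],"gripper":0},{"travel":[0,0,0],"angular":[0,0,0],"gripper":0},{"travel":[0,0,0],"angular":[0,0,0],"gripper":0}]'
python3 -m inch '[{"travel":[0,0,-1],"angular":[0,0,0],"gripper":0},{"travel":[0,0,-1],"angular":[0,0,0],"gripper":0},{"travel":[0,0,0],"angular":[0,0,0],"gripper":0},{"travel":[0,0,0],"angular":[0,0,0],"gripper":0},{"travel":[0,0,0],"angular":[0,0,0],"gripper":0}]'
python3 -m inch '[{"travel":[0,0,0],"angular":[0,0,0],"gripper":0}]'
```

```text
t: 3.52
tool_pos: [577.3, 181.6, 90.7]
tool_rot: [-3.14, -0.03, -0.006]
wrist_force: [1.3, -0.6, 6.1]
gripper_width: 57.9
t: 4.15
tool_pos: [575.7, 181.2, 107.7]
tool_rot: [3.141, 0.03, -0.001]
wrist_force: [-0.5, 0.3, -5.9]
gripper_width: 57.2
t: 4.28
tool_pos: [575.8, 181.2, 107.9]
tool_rot: [3.141, 0.03, -0.001]
wrist_force: [-0.1, -0.0, -4.8]
gripper_width: 57.5
```

Tin 1 reads about 5 N, so it's full. I'll measure the board precisely for the placing grid.

```bash
python3 - <<'E'
from h import *
a=cv2.imread("pics/top0.png")[:,:,::-1]
crop("top",(280,250,430,320),"b1.png",5.3333,a)
b=cv2.imread("pics/side0.png")[:,:,::-1]
crop("side",(250,260,330,350),"b2.png",6,b)
E
```

```text
scale 5.3333
scale 6
```

View pics/b1.png

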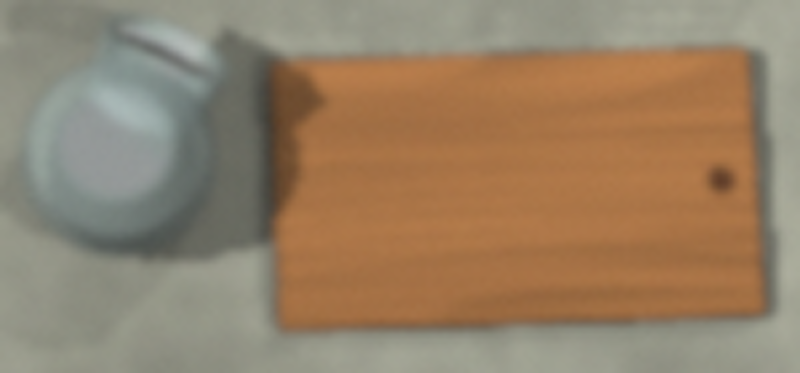

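View pics/b2.png

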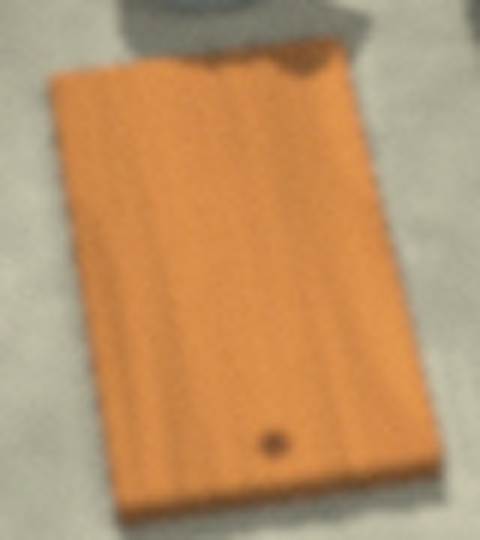

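```bash
python3 - <<'E'
from h import *
q=[(276,60),(749,47),(766,314),(280,328)]
w=back("top",[(280+(x+.5)/5.3333-.5,250+(y+.5)/5.3333-.5) for x,y in q],18); print(w.round(1),w.mean(0))
q=[(50,78),(340,40),(440,460),(120,508)]
w=back("side",[(250+(x+.5)/6-.5,260+(y+.5)/6-.5) for x,y in q],18); print(w.round(1),w.mean(0))
print(back("top",[(280+120/5.333,250+160/5.333)],56))
plan(447,-112,190,2)
E
```

```text
[[ 476.5  -74.2   18. ]
 [ 488.3 -319.6   18. ]
 [ 350.5 -326.2   18. ]
 [ 339.2  -78.1   18. ]] [ 413.62202812 -199.53479919   18.        ]
[[ 340.   -82.4   18. ]
 [ 476.7  -76.5   18. ]
 [ 486.8 -320.5   18. ]
 [ 352.4 -326.5   18. ]] [ 413.98433879 -201.46089306   18.        ]
[[417.40541764   3.37250886  56.        ]]
t 4.28 pos [575.8 181.2 107.9] yaw 1.09 tilt [-0.03 -0.01] F [-0.14 -0.03 -4.82] w 57.5
 turn rotvec(tool) [ 0.0002  0.0006 -0.0159]  travel cm after turn [-13.9   28.86  -8.21] now [-13.44  29.08  -8.2 ]
```

```bash
python3 -m inch '[{"travel":[0,0,-4.1],"angular":[0,0,0],"gripper":0},{"travel":[0,0,-4.1],"angular":[0,0,0],"gripper":0},{"travel":[-4,0,0],"angular":[0,0,0],"gripper":0},{"travel":[-4.5,4,0],"angular":[0,0,0],"gripper":0},{"travel":[-4.3,4.5,0],"angular":[0,0,0],"gripper":0},{"travel":[0,5,0],"angular":[0,0,0],"gripper":0},{"travel":[0,5,0],"angular":[0,0,0],"gripper":0},{"travel":[0,5,0],"angular":[0,0,0],"gripper":0},{"travel":[0,5,0],"angular":[0,0,-0.026],"gripper":0},{"travel":[0,0,0],"angular":[0,0,0],"gripper":0}]'
python3 -c "
from h import *
plan(447.7,-118.9,80,2.6)"
```

```text
t: 5.52
tool_pos: [453.1, -108.9, 190.2]
tool_rot: [3.14, 0.064, -0.0]
wrist_force: [0.2, 0.1, -5.0]
gripper_width: 57.6
t 5.53 pos [ 453.1 -108.9  190.2] yaw 2.34 tilt [-0.   -0.04] F [ 0.18  0.07 -4.95] w 57.6
 turn rotvec(tool) [ 0.0006  0.0001 -0.0045]  travel cm after turn [-0.59  0.97 11.02] now [-0.58  0.97 11.02]
```

```bash
python3 -m inch '[{"travel":[-0.59,0.97,4],"angular":[0,0,0],"gripper":0},{"travel":[0,0,4],"angular":[0,0,0],"gripper":0},{"travel":[0,0,2.4],"angular":[0,0,0],"gripper":0},{"travel":[0,0,0.8],"angular":[0,0,0],"gripper":0},{"travel":[0,0,0.4],"angular":[0,0,0],"gripper":0},{"travel":[0,0,0.4],"angular":[0,0,0],"gripper":0},{"travel":[0,0,0],"angular":[0,0,0],"gripper":0}]'
```

```text
t: 6.4
tool_pos: [448.2, -116.1, 70.7]
tool_rot: [3.141, 0.071, 0.001]
wrist_force: [-0.2, 0.6, -5.0]
gripper_width: 57.8
```

```bash
python3 -m inch '[{"travel":[0,0.2,0.15],"angular":[0,0,0],"gripper":0},{"travel":[0,0,0],"angular":[0,0,0],"gripper":0},{"travel":[0,0,0],"angular":[0,0,0],"gripper":0}]';python3 -m inch '[{"travel":[0,0,0.1],"angular":[0,0,0],"gripper":0},{"travel":[0,0,0],"angular":[0,0,0],"gripper":0},{"travel":[0,0,0],"angular":[0,0,0],"gripper":0}]'; python3 -m inch '[{"travel":[0,0,0.1],"angular":[0,0,0],"gripper":0},{"travel":[0,0,0],"angular":[0,0,0],"gripper":0},{"travel":[0,0,0],"angular":[0,0,0],"gripper":0}]'
```

```text
t: 6.78
tool_pos: [448.1, -118.1, 68.9]
tool_rot: [3.141, 0.07, 0.0]
wrist_force: [-0.7, -0.2, -5.1]
gripper_width: 57.5
t: 7.15
tool_pos: [448.2, -118.2, 68.6]
tool_rot: [3.14, 0.071, 0.001]
wrist_force: [-3.0, -0.6, 6.3]
gripper_width: 57.8
t: 7.52
tool_pos: [448.3, -118.2, 68.5]
tool_rot: [3.14, 0.071, 0.002]
wrist_force: [-5.7, 0.2, 14.1]
gripper_width: 57.7
```

```bash
python3 -m inch '[{"travel":[0,0,-0.1],"angular":[0,0,0],"gripper":0.85},{"travel":[0,0,0],"angular":[0,0,0],"gripper":0.85},{"travel":[0,0,0],"angular":[0,0,0],"gripper":0.85},{"travel":[0,0,-3],"angular":[0,0,0],"gripper":1},{"travel":[0,0,-5],"angular":[0,0,0],"gripper":1},{"travel":[0,0,-3],"angular":[0,0,0],"gripper":1}]'
python3 - <<'E'
from h import *
crop("side",(230,150,400,350),"c1.png",3)
plan(593.4,104.6,185,1.1)
E
```

```text
t: 8.28
tool_pos: [448.5, -118.1, 179.9]
tool_rot: [3.14, 0.071, 0.003]
wrist_force: [0.1, -0.4, 0.2]
gripper_width: 85.2
scale 3
t 8.32 pos [ 449.4 -118.4  183.3] yaw 2.58 tilt [ 0.33 -0.09] F [-1.47 -0.27  2.73] w 85.5
 turn rotvec(tool) [ 0.0017 -0.0057  0.0259]  travel cm after turn [ 14.82 -22.02  -0.17] now [ 15.39 -21.62  -0.12]
```

View pics/c1.png

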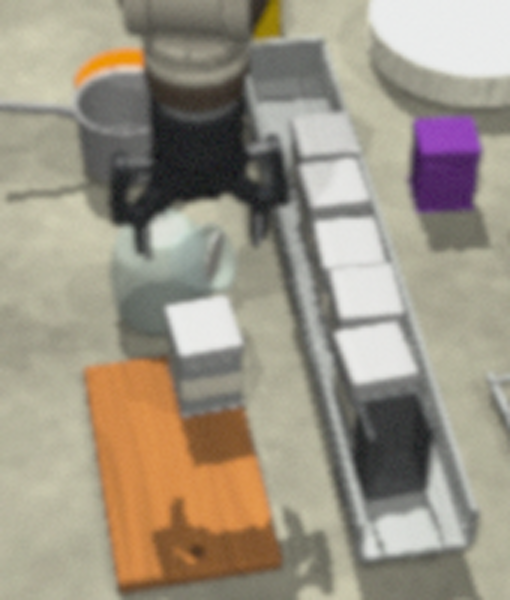

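Tin 1 stands upright on the board. Tin 4 (crop ≈(350,242), previously (342,235)) has been knocked toward tin 5, so I'll remeasure it before grasping. Next is tin 2.

```bash
python3 -m inch '[{"travel":[3,-4.5,0],"angular":[0,0,0.026],"gripper":1},{"travel":[3,-4.5,0],"angular":[0,0,0],"gripper":1},{"travel":[3,-4.5,0],"angular":[0,0,0],"gripper":1},{"travel":[3,-4.5,0],"angular":[0,0,0],"gripper":1},{"travel":[2.8,-4,0],"angular":[0,0,0],"gripper":1},{"travel":[0,0,0],"angular":[0,0,0],"gripper":1}]'
python3 - <<'E'
from h import *
crop("top",(180,190,430,245),"d1.png",3.2)
plan(593.4,104.6,89,1.1)
E
```

```text
t: 9.07
tool_pos: [591.5, 108.1, 176.0]
tool_rot: [-3.141, -0.035, 0.003]
wrist_force: [-0.4, 0.3, -0.2]
gripper_width: 85.3
scale 3.2
t 9.12 pos [590.8 106.7 176.5] yaw 1.21 tilt [-0.1  -0.02] F [-0.41 -0.66  0.42] w 84.9
 turn rotvec(tool) [0.0003 0.0018 0.0019]  travel cm after turn [0.25 0.21 8.75] now [0.27 0.21 8.75]
```

View pics/d1.png

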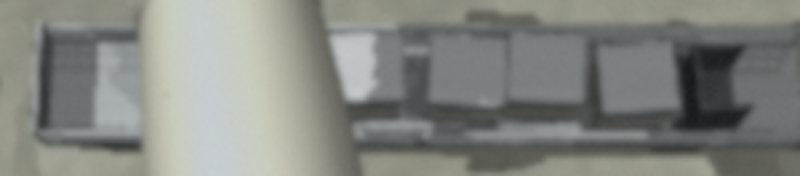

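```bash
python3 -m inch '[{"travel":[0.2,0.2,4],"angular":[0,0,0],"gripper":1},{"travel":[0,0,4],"angular":[0,0,0],"gripper":1},{"travel":[0,0,0.6],"angular":[0,0,0],"gripper":1},{"travel":[0,0,0],"angular":[0,0,0],"gripper":1},{"travel":[0,0,0],"angular":[0,0,0],"gripper":0},{"travel":[0,0,0],"angular":[0,0,0],"gripper":0},{"travel":[0,0,0],"angular":[0,0,0],"gripper":0},{"travel":[0,0,0],"angular":[0,0,0],"gripper":0}]'
python3 -m inch '[{"travel":[0,0,-0.8],"angular":[0,0,0],"gripper":0},{"travel":[0,0,-1],"angular":[0,0,0],"gripper":0},{"travel":[0,0,0],"angular":[0,0,0],"gripper":0},{"travel":[0,0,0],"angular":[0,0,0],"gripper":0},{"travel":[0,0,0],"angular":[0,0,0],"gripper":0},{"travel":[0,0,0],"angular":[0,0,0],"gripper":0}]'
python3 -m inch '[{"travel":[0,0,0],"angular":[0,0,0],"gripper":0}]'
```

```text
t: 10.12
tool_pos: [593.7, 103.6, 93.9]
tool_rot: [-3.141, -0.03, -0.005]
wrist_force: [1.0, -0.5, 6.0]
gripper_width: 57.1
t: 10.88
tool_pos: [592.6, 103.5, 109.5]
tool_rot: [3.141, 0.03, -0.001]
wrist_force: [0.4, -0.1, -0.5]
gripper_width: 57.2
t: 11.0
tool_pos: [592.6, 103.5, 109.6]
tool_rot: [3.141, 0.03, -0.0]
wrist_force: [0.4, -0.0, -1.4]
gripper_width: 56.7
```

Tin 2 reads about 1 N, so it's empty. I'll set it back down, centred.

```bash
python3 -m inch '[{"travel":[-0.5,0,1.3],"angular":[0,0,0],"gripper":0},{"travel":[0,0,0.3],"angular":[0,0,0],"gripper":0},{"travel":[0,0,0],"angular":[0,0,0],"gripper":0}]'
python3 -m inch '[{"travel":[0,0,0.15],"angular":[0,0,0],"gripper":0},{"travel":[0,0,0],"angular":[0,0,0],"gripper":0},{"travel":[0,0,0],"angular":[0,0,0],"gripper":0.85},{"travel":[0,0,0],"angular":[0,0,0],"gripper":0.85},{"travel":[0,0,0],"angular":[0,0,0],"gripper":1},{"travel":[0,0,-3],"angular":[0,0,0],"gripper":1},{"travel":[0,0,-5],"angular":[0,0,0],"gripper":1},{"travel":[0,0,0],"angular":[0,0,0],"gripper":1}]'
python3 -c "
from h import *
plan(590,31.5,89,1.1)"
```

```text
t: 11.38
tool_pos: [586.9, 103.4, 93.8]
tool_rot: [3.141, 0.03, -0.001]
wrist_force: [-3.0, -1.2, 5.6]
gripper_width: 57.3
t: 12.38
tool_pos: [589.3, 103.7, 176.4]
tool_rot: [-3.14, -0.03, -0.01]
wrist_force: [0.4, -0.0, -0.2]
gripper_width: 85.6
t 12.38 pos [589.3 103.7 176.4] yaw 1.09 tilt [0.35 0.06] F [ 0.43 -0.05 -0.21] w 85.6
 turn rotvec(tool) [-0.001  -0.0062 -0.0002]  travel cm after turn [-0.07  7.22  8.74] now [-0.12  7.23  8.73]
```

```bash
python3 -m inch '[{"travel":[0.2,4,0],"angular":[0,0,0],"gripper":1},{"travel":[0.1,3.2,0],"angular":[0,0,0],"gripper":1},{"travel":[0,0,4],"angular":[0,0,0],"gripper":1},{"travel":[0,0,4],"angular":[0,0,0],"gripper":1},{"travel":[0,0,0.4],"angular":[0,0,0],"gripper":1},{"travel":[0,0,0],"angular":[0,0,0],"gripper":1},{"travel":[0,0,0],"angular":[0,0,0],"gripper":0},{"travel":[0,0,0],"angular":[0,0,0],"gripper":0},{"travel":[0,0,0],"angular":[0,0,0],"gripper":0},{"travel":[0,0,0],"angular":[0,0,0],"gripper":0}]'
python3 -m inch '[{"travel":[0,0,-0.8],"angular":[0,0,0],"gripper":0},{"travel":[0,0,-1],"angular":[0,0,0],"gripper":0},{"travel":[0,0,0],"angular":[0,0,0],"gripper":0},{"travel":[0,0,0],"angular":[0,0,0],"gripper":0},{"travel":[0,0,0],"angular":[0,0,0],"gripper":0},{"travel":[0,0,0],"angular":[0,0,0],"gripper":0},{"travel":[0,0,0],"angular":[0,0,0],"gripper":0}]'
python3 -c "
from h import *
plan(451.3,-198.8,190,2.6)"
```

```text
t: 13.62
tool_pos: [592.7, 31.7, 90.2]
tool_rot: [-3.141, -0.03, -0.004]
wrist_force: [-1.3, 0.4, 6.6]
gripper_width: 57.4
t: 14.5
tool_pos: [592.0, 31.5, 106.1]
tool_rot: [3.141, 0.03, -0.0]
wrist_force: [0.8, -0.7, -5.4]
gripper_width: 57.2
t 14.5 pos [592.   31.5 106.1] yaw 1.09 tilt [-0.02 -0.  ] F [ 0.76 -0.74 -5.38] w 57.2
 turn rotvec(tool) [ 0.      0.0003 -0.0264]  travel cm after turn [-15.1   22.36  -8.39] now [-14.5   22.76  -8.38]
```

Tin 3 is full (5.4 N). It goes to slot B on the board.

```bash
python3 -m inch '[{"travel":[0,0,-4.2],"angular":[0,0,0],"gripper":0},{"travel":[0,0,-4.2],"angular":[0,0,0],"gripper":0},{"travel":[-3.5,2,0],"angular":[0,0,-0.026],"gripper":0},{"travel":[-4,4,0],"angular":[0,0,0],"gripper":0},{"travel":[-4,4,0],"angular":[0,0,0],"gripper":0},{"travel":[-3.6,4,0],"angular":[0,0,0],"gripper":0},{"travel":[0,4.5,0],"angular":[0,0,0],"gripper":0},{"travel":[0,3.86,0],"angular":[0,0,0],"gripper":0},{"travel":[0,0,0],"angular":[0,0,0],"gripper":0},{"travel":[0,0,0],"angular":[0,0,0],"gripper":0}]'
python3 -c "
from h import *
plan(451.3,-198.8,72,2.6)"
```

```text
t: 15.75
tool_pos: [450.6, -197.7, 190.3]
tool_rot: [-3.14, -0.07, 0.0]
wrist_force: [0.4, 1.2, -4.9]
gripper_width: 57.0
t 15.75 pos [ 450.6 -197.7  190.3] yaw 2.55 tilt [-0.01  0.02] F [ 0.38  1.19 -4.93] w 57.0
 turn rotvec(tool) [-0.0004  0.0002 -0.0009]  travel cm after turn [ 0.07  0.12 11.83] now [ 0.07  0.12 11.83]
```

```bash
python3 -m inch '[{"travel":[0.07,0.12,4],"angular":[0,0,0],"gripper":0},{"travel":[0,0,4],"angular":[0,0,0],"gripper":0},{"travel":[0,0,2.4],"angular":[0,0,0],"gripper":0},{"travel":[0,0,0.8],"angular":[0,0,0],"gripper":0},{"travel":[0,0,0.6],"angular":[0,0,0],"gripper":0},{"travel":[0,0,0.2],"angular":[0,0,0],"gripper":0},{"travel":[0,0,0],"angular":[0,0,0],"gripper":0},{"travel":[0,0,0],"angular":[0,0,0],"gripper":0}]'
python3 -m inch '[{"travel":[0,0,0.15],"angular":[0,0,0],"gripper":0},{"travel":[0,0,0],"angular":[0,0,0],"gripper":0},{"travel":[0,0,0],"angular":[0,0,0],"gripper":0}]'
python3 -m inch '[{"travel":[0,0,0.1],"angular":[0,0,0],"gripper":0},{"travel":[0,0,0],"angular":[0,0,0],"gripper":0},{"travel":[0,0,0],"angular":[0,0,0],"gripper":0}]'
```

```text
t: 16.75
tool_pos: [451.8, -199.1, 70.9]
tool_rot: [3.14, 0.071, 0.001]
wrist_force: [-0.4, -0.1, -4.1]
gripper_width: 57.4
t: 17.12
tool_pos: [451.5, -199.0, 68.8]
tool_rot: [-3.141, -0.071, 0.0]
wrist_force: [-0.5, 0.3, -4.1]
gripper_width: 57.2
t: 17.5
tool_pos: [451.6, -199.0, 68.3]
tool_rot: [3.14, 0.071, 0.001]
wrist_force: [-3.9, 0.8, 3.0]
gripper_width: 57.1
```

```bash
python3 -m inch '[{"travel":[0,0,0],"angular":[0,0,0],"gripper":0.85},{"travel":[0,0,0],"angular":[0,0,0],"gripper":0.85},{"travel":[0,0,0],"angular":[0,0,0],"gripper":0.85},{"travel":[0,0,-3],"angular":[0,0,0],"gripper":1},{"travel":[0,0,-5],"angular":[0,0,0],"gripper":1},{"travel":[0,0,-3.5],"angular":[0,0,0],"gripper":1},{"travel":[0,0,0],"angular":[0,0,0],"gripper":1}]'
python3 - <<'E'
from h import *
crop("top",(305,190,435,245),"e1.png",6)
crop("side",(230,150,400,350),"e2.png",3)
E
```

```text
t: 18.38
tool_pos: [452.7, -199.5, 185.6]
tool_rot: [3.139, 0.071, 0.007]
wrist_force: [0.6, 0.4, -0.8]
gripper_width: 85.2
scale 6
scale 3
```

View pics/e1.png

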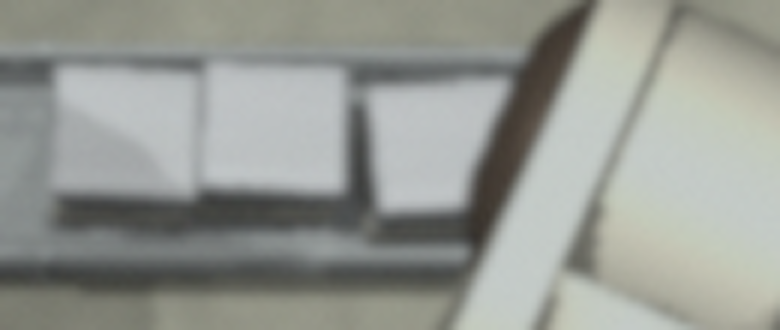

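View pics/e2.png

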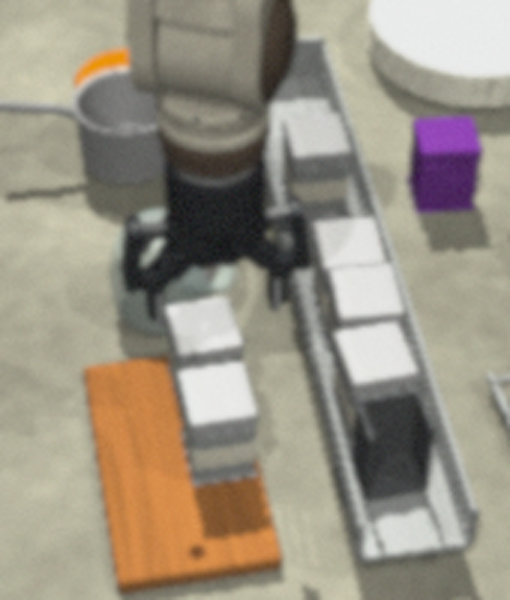

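Both tins stand on the board. Tin 4 now touches tin 5, with crop corners (55,66), (198,70), (194,198), (50,192).

```bash
python3 - <<'E'
from h import *
f=lambda o,p:[(o+(x+.5)/6-.5,190+(y+.5)/6-.5) for x,y in p]
for p in ([(55,66),(198,70),(194,198),(50,192)],[(204,63),(345,68),(344,192),(200,190)]):
    print(back("top",f(305,p),122).mean(0))
plan(588.8,-54,185,1.1)
E
```

```text
[589.64378957 -52.34322913 122.        ]
[ 592.60714355 -117.03862947  122.        ]
t 18.48 pos [ 451.6 -199.   182.4] yaw 2.58 tilt [ 0. -0.] F [-0.1   0.31  0.15] w 85.6
 turn rotvec(tool) [ 0.     -0.0001  0.0258]  travel cm after turn [ 14.   -14.23  -0.26] now [ 14.36 -13.87  -0.26]
```

```bash
python3 -m inch '[{"travel":[4,-4,0],"angular":[0,0,0.026],"gripper":1},{"travel":[4,-4,0],"angular":[0,0,0],"gripper":1},{"travel":[4,-4,0],"angular":[0,0,0],"gripper":1},{"travel":[2,-2.4,0],"angular":[0,0,0],"gripper":1},{"travel":[0,0,4],"angular":[0,0,0],"gripper":1},{"travel":[0,0,4],"angular":[0,0,0],"gripper":1},{"travel":[0,0,1.2],"angular":[0,0,0],"gripper":1},{"travel":[0,0,0],"angular":[0,0,0],"gripper":1},{"travel":[0,0,0],"angular":[0,0,0],"gripper":1}]'
python3 -c "
from h import *
plan(589.6,-52,89,1.1)"
```

```text
t: 19.6
tool_pos: [588.4, -51.5, 92.4]
tool_rot: [3.141, 0.029, 0.003]
wrist_force: [-0.1, -0.3, -0.4]
gripper_width: 85.5
t 19.6 pos [588.4 -51.5  92.4] yaw 1.07 tilt [ 0.12 -0.01] F [-0.11 -0.29 -0.36] w 85.5
 turn rotvec(tool) [ 0.0003 -0.0021 -0.0004]  travel cm after turn [0.12 0.05 0.34] now [0.12 0.05 0.34]
```

```bash
python3 -m inch '[{"travel":[0.1,0,0.4],"angular":[0,0,0],"gripper":1},{"travel":[0,0,0],"angular":[0,0,0],"gripper":0},{"travel":[0,0,0],"angular":[0,0,0],"gripper":0},{"travel":[0,0,0],"angular":[0,0,0],"gripper":0},{"travel":[0,0,0],"angular":[0,0,0],"gripper":0}]'
python3 -m inch '[{"travel":[0,0,-0.8],"angular":[0,0,0],"gripper":0},{"travel":[0,0,-1],"angular":[0,0,0],"gripper":0},{"travel":[0,0,0],"angular":[0,0,0],"gripper":0},{"travel":[0,0,0],"angular":[0,0,0],"gripper":0},{"travel":[0,0,0],"angular":[0,0,0],"gripper":0},{"travel":[0,0,0],"angular":[0,0,0],"gripper":0},{"travel":[0,0,0],"angular":[0,0,0],"gripper":0}]'
python3 -c "
from h import *
plan(454.9,-278.7,190,2.6)"
```

```text
t: 20.23
tool_pos: [589.1, -51.3, 87.6]
tool_rot: [3.141, 0.03, 0.002]
wrist_force: [-0.5, 0.8, 5.2]
gripper_width: 57.6
t: 21.1
tool_pos: [588.5, -51.3, 104.6]
tool_rot: [-3.141, -0.03, 0.001]
wrist_force: [-0.3, 0.0, -2.4]
gripper_width: 57.3
t 21.1 pos [588.5 -51.3 104.6] yaw 1.09 tilt [-0.02  0.01] F [-0.27  0.03 -2.36] w 57.3
 turn rotvec(tool) [-0.0001  0.0004 -0.0264]  travel cm after turn [-14.38  22.11  -8.54] now [-13.8   22.48  -8.54]
```

−2.4 N is ambiguous. I'll hold still and average more readings.

```bash
for i in 1 2 3; do python3 -m inch '[{"travel":[0,0,0],"angular":[0,0,0],"gripper":0},{"travel":[0,0,0],"angular":[0,0,0],"gripper":0}]'|grep -E "force|pos|width"; done
```

```text
tool_pos: [588.6, -51.3, 104.7]
wrist_force: [-0.2, 1.4, -1.1]
gripper_width: 57.3
tool_pos: [588.6, -51.3, 104.8]
wrist_force: [-0.5, 1.3, -0.6]
gripper_width: 57.5
tool_pos: [588.6, -51.3, 104.8]
wrist_force: [0.3, 0.7, -0.9]
gripper_width: 57.4
```

Tin 4 is empty. I'll set it down about 12 mm away from tin 5.

```bash
python3 -m inch '[{"travel":[0,-1.2,0],"angular":[0,0,0],"gripper":0},{"travel":[0,0,1.3],"angular":[0,0,0],"gripper":0},{"travel":[0,0,0.2],"angular":[0,0,0],"gripper":0},{"travel":[0,0,0],"angular":[0,0,0],"gripper":0}]'
python3 -m inch '[{"travel":[0,0,0.2],"angular":[0,0,0],"gripper":0},{"travel":[0,0,0],"angular":[0,0,0],"gripper":0}]'
```

```text
t: 22.35
tool_pos: [588.1, -39.3, 89.2]
tool_rot: [3.141, 0.03, -0.001]
wrist_force: [-0.4, 0.4, -0.3]
gripper_width: 57.3
t: 22.6
tool_pos: [588.5, -39.4, 87.8]
tool_rot: [3.141, 0.03, 0.0]
wrist_force: [-1.3, 0.7, -0.9]
gripper_width: 57.3
```

```bash
python3 -m inch '[{"travel":[0,0,0.1],"angular":[0,0,0],"gripper":0},{"travel":[0,0,0],"angular":[0,0,0],"gripper":0}]'
python3 -m inch '[{"travel":[0,0,0],"angular":[0,0,0],"gripper":0.85},{"travel":[0,0,0],"angular":[0,0,0],"gripper":0.85},{"travel":[0,0,0],"angular":[0,0,0],"gripper":1},{"travel":[0,0,-3],"angular":[0,0,0],"gripper":1},{"travel":[0,0,-5],"angular":[0,0,0],"gripper":1},{"travel":[0,0,0],"angular":[0,0,0],"gripper":1}]'
python3 -c "
from h import *
plan(592,-117,89,1.1)"
```

```text
t: 22.85
tool_pos: [588.6, -39.4, 87.5]
tool_rot: [3.141, 0.03, 0.001]
wrist_force: [-0.2, -0.6, 4.9]
gripper_width: 57.0
t: 23.6
tool_pos: [590.1, -39.4, 171.1]
tool_rot: [3.141, 0.03, 0.01]
wrist_force: [0.2, -0.4, -1.1]
gripper_width: 85.3
t 23.6 pos [590.1 -39.4 171.1] yaw 1.09 tilt [ 0.37 -0.02] F [ 0.19 -0.37 -1.1 ] w 85.3
 turn rotvec(tool) [ 0.0005 -0.0065 -0.0002]  travel cm after turn [0.04 7.76 8.21] now [-0.01  7.76  8.21]
```

```bash
python3 -m inch '[{"travel":[0.3,4,0],"angular":[0,0,0],"gripper":1},{"travel":[0.1,3.75,0],"angular":[0,0,0],"gripper":1},{"travel":[0,0,4],"angular":[0,0,0],"gripper":1},{"travel":[0,0,4],"angular":[0,0,0],"gripper":1},{"travel":[0,0,0.1],"angular":[0,0,0],"gripper":1},{"travel":[0,0,0],"angular":[0,0,0],"gripper":1},{"travel":[0,0,0],"angular":[0,0,0],"gripper":0},{"travel":[0,0,0],"angular":[0,0,0],"gripper":0},{"travel":[0,0,0],"angular":[0,0,0],"gripper":0},{"travel":[0,0,0],"angular":[0,0,0],"gripper":0}]'
python3 -m inch '[{"travel":[0,0,-0.8],"angular":[0,0,0],"gripper":0},{"travel":[0,0,-1],"angular":[0,0,0],"gripper":0},{"travel":[0,0,0],"angular":[0,0,0],"gripper":0},{"travel":[0,0,0],"angular":[0,0,0],"gripper":0},{"travel":[0,0,0],"angular":[0,0,0],"gripper":0},{"travel":[0,0,0],"angular":[0,0,0],"gripper":0},{"travel":[0,0,0],"angular":[0,0,0],"gripper":0},{"travel":[0,0,0],"angular":[0,0,0],"gripper":0}]'
python3 -m inch '[{"travel":[0,0,0],"angular":[0,0,0],"gripper":0},{"travel":[0,0,0],"angular":[0,0,0],"gripper":0}]'
python3 -c "
from h import *
plan(454.9,-278.7,190,2.6)"
```

```text
t: 24.85
tool_pos: [595.0, -116.8, 87.9]
tool_rot: [3.141, 0.03, 0.005]
wrist_force: [0.9, 0.2, 5.8]
gripper_width: 57.2
t: 25.85
tool_pos: [593.9, -116.7, 103.7]
tool_rot: [-3.141, -0.03, 0.0]
wrist_force: [-1.6, -0.5, -4.2]
gripper_width: 57.4
t: 26.1
tool_pos: [593.9, -116.7, 103.8]
tool_rot: [-3.141, -0.03, 0.0]
wrist_force: [-0.1, -0.5, -5.1]
gripper_width: 57.5
t 26.1 pos [ 593.9 -116.7  103.8] yaw 1.09 tilt [-0.  0.] F [-0.06 -0.52 -5.09] w 57.5
 turn rotvec(tool) [-0.      0.     -0.0264]  travel cm after turn [-14.62  15.55  -8.62] now [-14.2   15.93  -8.62]
```

Tin 5 is full (5.1 N). It goes to slot C.

```bash
python3 -m inch '[{"travel":[0,0,-4.3],"angular":[0,0,0],"gripper":0},{"travel":[0,0,-4.3],"angular":[0,0,0],"gripper":0},{"travel":[-4,3,0],"angular":[0,0,-0.026],"gripper":0},{"travel":[-4,4,0],"angular":[0,0,0],"gripper":0},{"travel":[-4,4,0],"angular":[0,0,0],"gripper":0},{"travel":[-2.6,4.55,0],"angular":[0,0,0],"gripper":0},{"travel":[0,0,0],"angular":[0,0,0],"gripper":0},{"travel":[0,0,0],"angular":[0,0,0],"gripper":0}]'
python3 -c "
from h import *
plan(454.9,-278.7,70,2.6)"
```

```text
t: 27.1
tool_pos: [454.2, -277.6, 189.9]
tool_rot: [-3.141, -0.069, -0.0]
wrist_force: [-0.6, -0.6, -5.7]
gripper_width: 57.6
t 27.1 pos [ 454.2 -277.6  189.9] yaw 2.53 tilt [0.02 0.01] F [-0.55 -0.63 -5.72] w 57.6
 turn rotvec(tool) [-0.0002 -0.0003 -0.0012]  travel cm after turn [ 0.06  0.11 11.99] now [ 0.06  0.11 11.99]
```

```bash
python3 -m inch '[{"travel":[0.06,0.1,4],"angular":[0,0,0],"gripper":0},{"travel":[0,0,4],"angular":[0,0,0],"gripper":0},{"travel":[0,0,2.4],"angular":[0,0,0],"gripper":0},{"travel":[0,0,0.8],"angular":[0,0,0],"gripper":0},{"travel":[0,0,0.6],"angular":[0,0,0],"gripper":0},{"travel":[0,0,0.3],"angular":[0,0,0],"gripper":0},{"travel":[0,0,0],"angular":[0,0,0],"gripper":0},{"travel":[0,0,0],"angular":[0,0,0],"gripper":0}]'
python3 -m inch '[{"travel":[0,0,0.1],"angular":[0,0,0],"gripper":0},{"travel":[0,0,0],"angular":[0,0,0],"gripper":0},{"travel":[0,0,0],"angular":[0,0,0],"gripper":0}]'
python3 -m inch '[{"travel":[0,0,0.1],"angular":[0,0,0],"gripper":0},{"travel":[0,0,0],"angular":[0,0,0],"gripper":0},{"travel":[0,0,0],"angular":[0,0,0],"gripper":0}]'
python3 -m inch '[{"travel":[0,0,0.1],"angular":[0,0,0],"gripper":0},{"travel":[0,0,0],"angular":[0,0,0],"gripper":0},{"travel":[0,0,0],"angular":[0,0,0],"gripper":0}]'
```

```text
t: 28.1
tool_pos: [455.1, -278.7, 69.4]
tool_rot: [3.14, 0.071, 0.001]
wrist_force: [1.0, -0.4, -5.1]
gripper_width: 57.1
t: 28.48
tool_pos: [454.9, -278.6, 67.8]
tool_rot: [-3.141, -0.071, -0.0]
wrist_force: [-0.1, -1.0, -4.4]
gripper_width: 56.8
t: 28.85
tool_pos: [454.9, -278.6, 66.8]
tool_rot: [3.141, 0.071, -0.0]
wrist_force: [-0.1, -0.6, -5.9]
gripper_width: 57.5
t: 29.22
tool_pos: [454.9, -278.6, 65.9]
tool_rot: [3.141, 0.071, 0.0]
wrist_force: [0.1, 0.0, -2.4]
gripper_width: 57.0
```

```bash
python3 -m inch '[{"travel":[0,0,0.1],"angular":[0,0,0],"gripper":0},{"travel":[0,0,0],"angular":[0,0,0],"gripper":0},{"travel":[0,0,0],"angular":[0,0,0],"gripper":0}]'
python3 -m inch '[{"travel":[0,0,0],"angular":[0,0,0],"gripper":0.85},{"travel":[0,0,0],"angular":[0,0,0],"gripper":0.85},{"travel":[0,0,0],"angular":[0,0,0],"gripper":0.85},{"travel":[0,0,-3],"angular":[0,0,0],"gripper":1},{"travel":[0,0,-5],"angular":[0,0,0],"gripper":1},{"travel":[0,0,-3.5],"angular":[0,0,0],"gripper":1},{"travel":[0,0,0],"angular":[0,0,0],"gripper":1}]'
python3 - <<'E'
from h import *
crop("side",(230,150,400,350),"f2.png",3)
plan(587,-192.3,185,1.1)
E
```

```text
t: 29.6
tool_pos: [454.9, -278.7, 65.9]
tool_rot: [3.14, 0.071, 0.001]
wrist_force: [-4.0, 1.6, 6.0]
gripper_width: 57.5
t: 30.48
tool_pos: [456.0, -279.3, 182.8]
tool_rot: [3.138, 0.071, 0.007]
wrist_force: [-0.2, -0.3, -1.0]
gripper_width: 85.5
scale 3
t 30.52 pos [ 455.4 -278.9  180.7] yaw 2.58 tilt [ 0.11 -0.07] F [ 0.99  0.51 -0.4 ] w 85.4
 turn rotvec(tool) [ 0.0012 -0.0018  0.0258]  travel cm after turn [13.32 -8.41 -0.43] now [13.54 -8.06 -0.41]
```

View pics/f2.png

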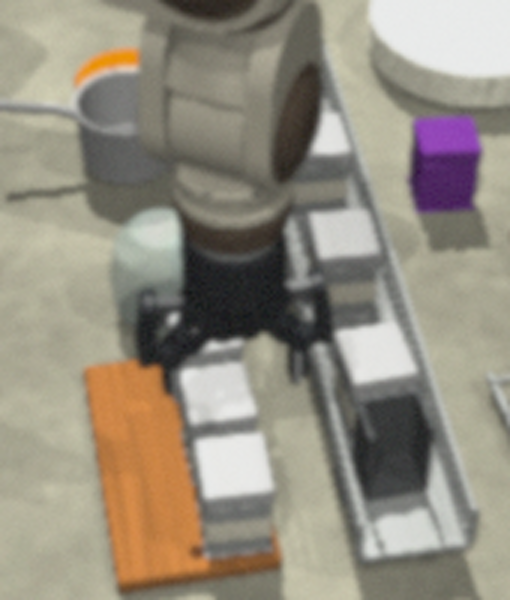

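All three stand on the board, and tin 6 (crop ≈(375,350)) hasn't moved. I'll weigh tin 6.

```bash
python3 -m inch '[{"travel":[4,-2.5,0],"angular":[0,0,0.026],"gripper":1},{"travel":[4,-3,0],"angular":[0,0,0],"gripper":1},{"travel":[4,-2.9,0],"angular":[0,0,0],"gripper":1},{"travel":[1.3,0,0],"angular":[0,0,0],"gripper":1},{"travel":[0,0,4],"angular":[0,0,0],"gripper":1},{"travel":[0,0,4],"angular":[0,0,0],"gripper":1},{"travel":[0,0,0.9],"angular":[0,0,0],"gripper":1},{"travel":[0,0,0],"angular":[0,0,0],"gripper":1},{"travel":[0,0,0],"angular":[0,0,0],"gripper":1}]'
python3 -c "
from h import *
plan(587,-192.3,89,1.1)"
```

```text
t: 31.65
tool_pos: [586.2, -191.5, 92.6]
tool_rot: [3.141, 0.029, 0.004]
wrist_force: [0.2, -0.2, 0.1]
gripper_width: 85.2
t 31.65 pos [ 586.2 -191.5   92.6] yaw 1.07 tilt [ 0.13 -0.04] F [ 0.18 -0.21  0.15] w 85.2
 turn rotvec(tool) [ 0.0008 -0.0023 -0.0005]  travel cm after turn [0.08 0.08 0.36] now [0.08 0.08 0.36]
```

```bash
python3 -m inch '[{"travel":[0,0,0.3],"angular":[0,0,0],"gripper":1},{"travel":[0,0,0],"angular":[0,0,0],"gripper":0},{"travel":[0,0,0],"angular":[0,0,0],"gripper":0},{"travel":[0,0,0],"angular":[0,0,0],"gripper":0},{"travel":[0,0,0],"angular":[0,0,0],"gripper":0}]'
python3 -m inch '[{"travel":[0,0,-0.8],"angular":[0,0,0],"gripper":0},{"travel":[0,0,-1],"angular":[0,0,0],"gripper":0},{"travel":[0,0,0],"angular":[0,0,0],"gripper":0},{"travel":[0,0,0],"angular":[0,0,0],"gripper":0},{"travel":[0,0,0],"angular":[0,0,0],"gripper":0},{"travel":[0,0,0],"angular":[0,0,0],"gripper":0},{"travel":[0,0,0],"angular":[0,0,0],"gripper":0},{"travel":[0,0,0],"angular":[0,0,0],"gripper":0}]'
python3 -m inch '[{"travel":[0,0,0],"angular":[0,0,0],"gripper":0},{"travel":[0,0,0],"angular":[0,0,0],"gripper":0}]'
```

```text
t: 32.28
tool_pos: [586.0, -191.2, 88.7]
tool_rot: [3.141, 0.03, 0.002]
wrist_force: [0.4, -0.2, 5.6]
gripper_width: 57.7
t: 33.28
tool_pos: [585.5, -191.0, 105.7]
tool_rot: [-3.141, -0.03, 0.0]
wrist_force: [-0.6, 0.5, -1.0]
gripper_width: 57.3
t: 33.52
tool_pos: [585.6, -191.0, 105.8]
tool_rot: [-3.141, -0.03, 0.0]
wrist_force: [-0.2, -0.3, -0.6]
gripper_width: 57.7
```

Tin 6 is empty (~0.7 N). So the full tins are 1, 3 and 5, all on the board, and the empty ones are 2, 4 and 6. I'll set tin 6 down.

```bash
python3 -m inch '[{"travel":[0.4,-0.8,0],"angular":[0,0,0],"gripper":0},{"travel":[0,0,1.3],"angular":[0,0,0],"gripper":0},{"travel":[0,0,0.3],"angular":[0,0,0],"gripper":0},{"travel":[0,0,0],"angular":[0,0,0],"gripper":0}]'
python3 -m inch '[{"travel":[0,0,0.1],"angular":[0,0,0],"gripper":0},{"travel":[0,0,0],"angular":[0,0,0],"gripper":0}]'
python3 -m inch '[{"travel":[0,0,0.1],"angular":[0,0,0],"gripper":0},{"travel":[0,0,0],"angular":[0,0,0],"gripper":0}]'
```

```text
t: 34.02
tool_pos: [589.1, -182.9, 89.2]
tool_rot: [-3.141, -0.03, 0.001]
wrist_force: [0.1, 0.2, -0.9]
gripper_width: 57.6
t: 34.28
tool_pos: [589.4, -183.1, 88.7]
tool_rot: [3.141, 0.03, -0.0]
wrist_force: [0.4, 0.3, -0.8]
gripper_width: 57.9
t: 34.52
tool_pos: [589.4, -183.0, 88.7]
tool_rot: [3.141, 0.03, 0.001]
wrist_force: [-3.6, 0.9, 5.5]
gripper_width: 57.7
```

Contact. I'll release and go to tin 2 at about (587,103.5).

```bash
python3 -m inch '[{"travel":[0,0,0],"angular":[0,0,0],"gripper":0.85},{"travel":[0,0,0],"angular":[0,0,0],"gripper":0.85},{"travel":[0,0,0],"angular":[0,0,0],"gripper":1},{"travel":[0,0,-3],"angular":[0,0,0],"gripper":1},{"travel":[0,0,-5],"angular":[0,0,0],"gripper":1},{"travel":[0,-5,0],"angular":[0,0,0],"gripper":1},{"travel":[0,-6,0],"angular":[0,0,0],"gripper":1},{"travel":[0,-6,0],"angular":[0,0,0],"gripper":1},{"travel":[0,-6,0],"angular":[0,0,0],"gripper":1},{"travel":[0,-6,0],"angular":[0,0,0],"gripper":1}]'
python3 - <<'E'
from h import *
crop("top",(305,190,435,320),"g1.png",4.6)
crop("side",(230,150,400,350),"g2.png",3)
plan(587,103.5,89,1.05)
E
```

```text
t: 35.78
tool_pos: [583.7, 108.9, 167.9]
tool_rot: [-3.141, -0.03, -0.001]
wrist_force: [1.0, -0.3, -0.1]
gripper_width: 85.1
scale 4.6
scale 3
t 35.88 pos [583.4 112.1 167.5] yaw 1.4 tilt [-0.01  0.07] F [ 0.55 -0.05  0.32] w 85.3
 turn rotvec(tool) [-0.0012  0.0001  0.0061]  travel cm after turn [0.35 0.87 7.85] now [0.34 0.88 7.85]
```

View pics/g1.png

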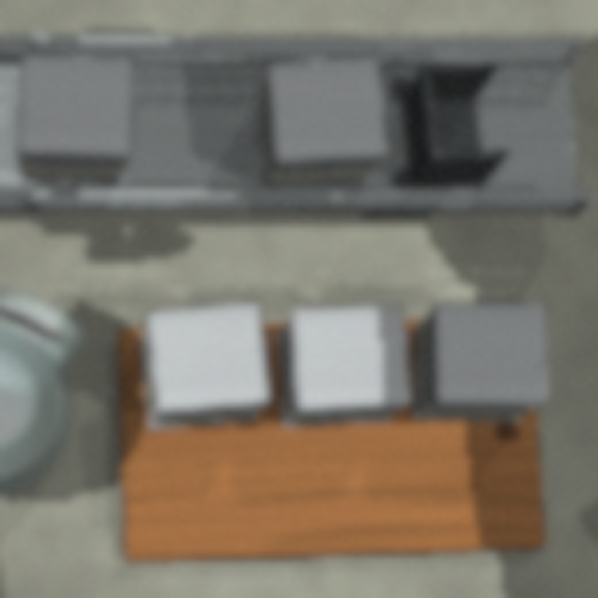

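View pics/g2.png

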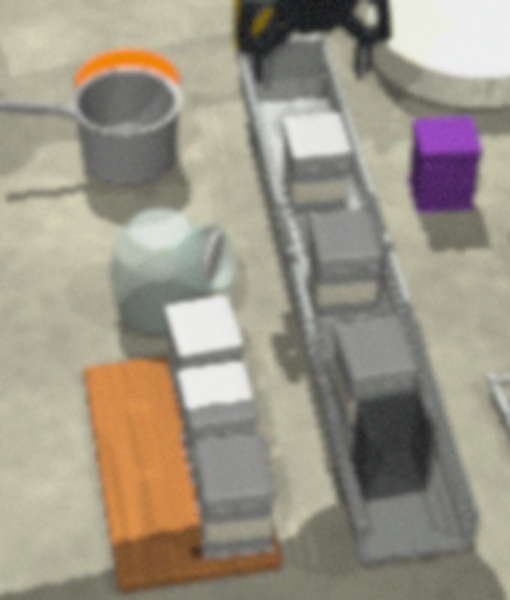

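```bash
python3 - <<'E'
from h import *
p=lambda P:((proj("side",P)-[230,150]+.5)*3-.5).round(0)
print(p([[587,103.5,122],[588.5,-39.5,122],[589.4,-183,122]]))
print(back("side",[(230+318/3,150+137/3)],122))
plan(587,103.5,89,1.05)
E
```

```text
[[317. 134.]
 [345. 231.]
 [376. 344.]]
[[587.87560255  96.53044993 122.        ]]
t 35.88 pos [583.4 112.1 167.5] yaw 1.4 tilt [-0.01  0.07] F [ 0.55 -0.05  0.32] w 85.3
 turn rotvec(tool) [-0.0012  0.0001  0.0061]  travel cm after turn [0.35 0.87 7.85] now [0.34 0.88 7.85]
```

```bash
python3 -m inch '[{"travel":[0.3,0.8,0],"angular":[0,0,0.004],"gripper":1},{"travel":[0,0,4],"angular":[0,0,0],"gripper":1},{"travel":[0,0,3.3],"angular":[0,0,0],"gripper":1},{"travel":[0,0,0],"angular":[0,0,0],"gripper":1},{"travel":[0,0,0],"angular":[0,0,0],"gripper":1}]'
python3 -c "
from h import *
plan(587,103.5,89,1.05)"
```

```text
t: 36.5
tool_pos: [587.8, 98.0, 96.3]
tool_rot: [-3.141, -0.021, -0.002]
wrist_force: [0.2, 0.2, 0.8]
gripper_width: 85.4
t 36.5 pos [587.8  98.   96.3] yaw 0.77 tilt [0.08 0.01] F [0.2  0.25 0.81] w 85.4
 turn rotvec(tool) [-0.0001 -0.0014 -0.0048]  travel cm after turn [-0.07 -0.55  0.73] now [-0.07 -0.55  0.73]
```

```bash
python3 -m inch '[{"travel":[-0.05,-0.55,0.6],"angular":[0,0,-0.005],"gripper":1},{"travel":[0,0,0],"angular":[0,0,0],"gripper":1},{"travel":[0,0,0],"angular":[0,0,0],"gripper":0},{"travel":[0,0,0],"angular":[0,0,0],"gripper":0},{"travel":[0,0,0],"angular":[0,0,0],"gripper":0},{"travel":[0,0,0],"angular":[0,0,0],"gripper":0}]'
python3 -m inch '[{"travel":[0,0,-0.8],"angular":[0,0,0],"gripper":0},{"travel":[0,0,-0.4],"angular":[0,0,0],"gripper":0},{"travel":[0,0,0],"angular":[0,0,0],"gripper":0},{"travel":[0,0,0],"angular":[0,0,0],"gripper":0},{"travel":[0,0,0],"angular":[0,0,0],"gripper":0}]'
python3 -c "
from h import *
plan(584.3,260,99,1.05)"
```

```text
t: 37.25
tool_pos: [586.8, 104.6, 89.4]
tool_rot: [-3.141, -0.031, -0.002]
wrist_force: [0.6, 1.1, 5.9]
gripper_width: 57.4
t: 37.88
tool_pos: [586.3, 104.5, 100.5]
tool_rot: [3.141, 0.031, -0.001]
wrist_force: [-0.1, 0.2, -1.2]
gripper_width: 57.3
t 37.88 pos [586.3 104.5 100.5] yaw 1.14 tilt [-0.03 -0.01] F [-0.06  0.23 -1.16] w 57.3
 turn rotvec(tool) [0.0001 0.0005 0.0017]  travel cm after turn [  0.08 -15.55   0.15] now [  0.11 -15.55   0.15]
```

```bash
python3 -m inch '[{"travel":[0,-4,0],"angular":[0,0,0],"gripper":0},{"travel":[0,-4,0],"angular":[0,0,0],"gripper":0},{"travel":[0,-4,0],"angular":[0,0,0],"gripper":0},{"travel":[0,-2.8,0],"angular":[0,0,0],"gripper":0},{"travel":[0,0,0],"angular":[0,0,0],"gripper":0},{"travel":[0,0,0],"angular":[0,0,0],"gripper":0}]'
python3 -m inch '[{"travel":[0,0,0.5],"angular":[0,0,0],"gripper":0},{"travel":[0,0,0.3],"angular":[0,0,0],"gripper":0},{"travel":[0,0,0],"angular":[0,0,0],"gripper":0}]'
python3 -c "
from h import *
plan(584.3,262,99,1.05)"
```

```text
t: 38.62
tool_pos: [583.4, 252.0, 100.5]
tool_rot: [3.141, 0.031, -0.001]
wrist_force: [0.5, 0.3, -0.6]
gripper_width: 56.9
t: 39.0
tool_pos: [583.4, 251.9, 92.3]
tool_rot: [3.141, 0.03, -0.001]
wrist_force: [-0.9, 0.1, -1.5]
gripper_width: 57.0
t 39.0 pos [583.4 251.9  92.3] yaw 1.11 tilt [-0.04 -0.02] F [-0.88  0.12 -1.47] w 57.0
 turn rotvec(tool) [0.0003 0.0007 0.001 ]  travel cm after turn [ 0.11 -1.01 -0.67] now [ 0.11 -1.01 -0.67]
```

```bash
python3 -m inch '[{"travel":[0.1,-0.5,0],"angular":[0,0,0],"gripper":0},{"travel":[0,-0.4,0],"angular":[0,0,0],"gripper":0},{"travel":[0,0,0],"angular":[0,0,0],"gripper":0}]'
for i in 1; do python3 -m inch '[{"travel":[0,-0.2,0],"angular":[0,0,0],"gripper":0},{"travel":[0,0,0],"angular":[0,0,0],"gripper":0}]'; python3 -m inch '[{"travel":[0,-0.2,0],"angular":[0,0,0],"gripper":0},{"travel":[0,0,0],"angular":[0,0,0],"gripper":0}]'; done
```

```text
t: 39.38
tool_pos: [584.3, 262.0, 92.8]
tool_rot: [-3.141, -0.032, -0.0]
wrist_force: [0.0, -0.1, -0.7]
gripper_width: 57.1
t: 39.62
tool_pos: [584.3, 263.7, 92.8]
tool_rot: [-3.141, -0.032, -0.0]
wrist_force: [-0.5, 0.2, -1.0]
gripper_width: 57.5
t: 39.88
tool_pos: [584.2, 265.6, 92.8]
tool_rot: [-3.141, -0.032, -0.0]
wrist_force: [0.1, 0.3, -1.3]
gripper_width: 57.3
```

```bash
python3 -m inch '[{"travel":[0,-0.15,0],"angular":[0,0,0],"gripper":0},{"travel":[0,0,0],"angular":[0,0,0],"gripper":0}]'; python3 -m inch '[{"travel":[0,-0.1,0],"angular":[0,0,0],"gripper":0},{"travel":[0,0,0],"angular":[0,0,0],"gripper":0}]'
```

```text
t: 40.12
tool_pos: [584.2, 267.1, 92.8]
tool_rot: [-3.141, -0.032, -0.0]
wrist_force: [0.3, -0.3, -0.5]
gripper_width: 56.8
t: 40.38
tool_pos: [584.2, 268.1, 92.7]
tool_rot: [-3.141, -0.031, 0.0]
wrist_force: [-0.1, 0.0, -0.9]
gripper_width: 56.9
```

```bash
python3 -m inch '[{"travel":[0,-0.1,0],"angular":[0,0,0],"gripper":0},{"travel":[0,0,0],"angular":[0,0,0],"gripper":0}]'; python3 -m inch '[{"travel":[0,-0.1,0],"angular":[0,0,0],"gripper":0},{"travel":[0,0,0],"angular":[0,0,0],"gripper":0}]'
python3 - <<'E'
from h import *
crop("side",(290,140,380,230),"i2.png",6)
E
```

```text
t: 40.62
tool_pos: [584.2, 269.1, 92.8]
tool_rot: [-3.141, -0.031, 0.0]
wrist_force: [-0.9, 0.2, -0.6]
gripper_width: 57.4
t: 40.88
tool_pos: [584.2, 270.0, 92.8]
tool_rot: [3.141, 0.031, 0.0]
wrist_force: [-0.6, -1.6, -1.4]
gripper_width: 57.3
scale 6
```

View pics/i2.png

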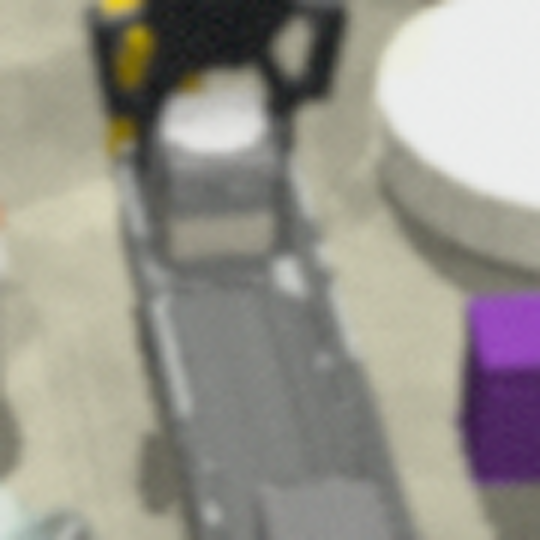

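```bash
python3 -m inch '[{"travel":[0,-0.1,0],"angular":[0,0,0],"gripper":0},{"travel":[0,0,0],"angular":[0,0,0],"gripper":0}]';  python3 -m inch '[{"travel":[0,0,0.3],"angular":[0,0,0],"gripper":0},{"travel":[0,0,0],"angular":[0,0,0],"gripper":0}]'; python3 -m inch '[{"travel":[0,0,0.1],"angular":[0,0,0],"gripper":0},{"travel":[0,0,0],"angular":[0,0,0],"gripper":0}]'
```

```text
t: 41.18
tool_pos: [584.1, 270.1, 92.9]
tool_rot: [3.14, 0.03, -0.0]
wrist_force: [-1.3, -5.5, 1.6]
gripper_width: 57.1
t: 41.42
tool_pos: [584.4, 270.1, 89.8]
tool_rot: [3.14, 0.03, 0.001]
wrist_force: [0.7, -6.0, -0.2]
gripper_width: 57.0
t: 41.68
tool_pos: [584.4, 270.1, 89.4]
tool_rot: [3.14, 0.03, 0.001]
wrist_force: [-0.1, -5.8, 4.0]
gripper_width: 57.4
```

Tin 2 is flush against the cheek (5.8 N). I'll release it and fetch tin 4.

```bash
python3 -m inch '[{"travel":[0,0,0],"angular":[0,0,0],"gripper":0.85},{"travel":[0,0,0],"angular":[0,0,0],"gripper":0.85},{"travel":[0,0,0],"angular":[0,0,0],"gripper":1},{"travel":[0,0,-3],"angular":[0,0,0],"gripper":1},{"travel":[0,0,-5],"angular":[0,0,0],"gripper":1},{"travel":[0,6,0],"angular":[0,0,0],"gripper":1},{"travel":[0,6,0],"angular":[0,0,0],"gripper":1},{"travel":[0,6,0],"angular":[0,0,0],"gripper":1},{"travel":[0,6,0],"angular":[0,0,0],"gripper":1},{"travel":[0,6,0],"angular":[0,0,0],"gripper":1}]'
python3 -m inch '[{"travel":[0,0,0],"angular":[0,0,0],"gripper":1},{"travel":[0,0,0],"angular":[0,0,0],"gripper":1},{"travel":[0,0,0],"angular":[0,0,0],"gripper":1}]'
python3 - <<'E'
from h import *
a=cams.capture("top")
crop("top",(180,190,310,245),"j1.png",6,a)
crop("side",(290,150,360,280),"j2.png",4.5)
plan(588.5,-39.4,89,1.05)
E
```

```text
t: 42.92
tool_pos: [590.0, -30.6, 169.0]
tool_rot: [-3.141, -0.032, -0.001]
wrist_force: [0.6, 0.7, 0.1]
gripper_width: 85.5
t: 43.3
tool_pos: [590.2, -27.7, 168.8]
tool_rot: [-3.141, -0.034, 0.0]
wrist_force: [0.4, -0.1, 0.4]
gripper_width: 85.5
scale 6
scale 4.5
t 43.4 pos [590.2 -27.7 168.8] yaw 1.25 tilt [-0.    0.01] F [-0.53 -0.29 -0.  ] w 85.3
 turn rotvec(tool) [-0.0001  0.0001  0.0035]  travel cm after turn [-0.19  1.17  7.98] now [-0.19  1.17  7.97]
```

View pics/j1.png

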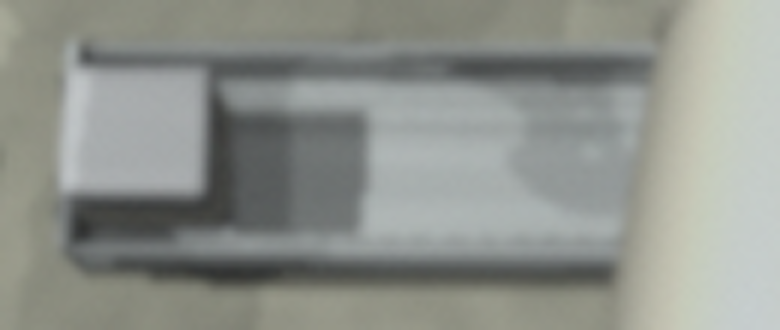

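View pics/j2.png

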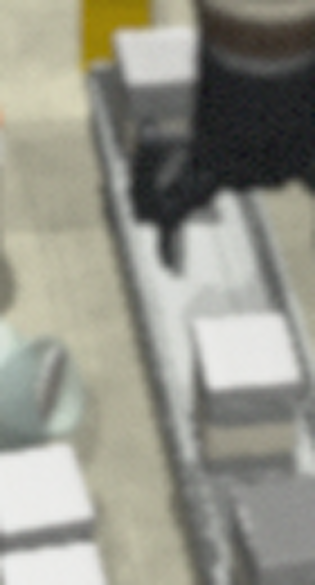

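```bash
python3 -m inch '[{"travel":[-0.1,1.2,0],"angular":[0,0,0.003],"gripper":1},{"travel":[0,0,4],"angular":[0,0,0],"gripper":1},{"travel":[0,0,3.9],"angular":[0,0,0],"gripper":1},{"travel":[0,0,0],"angular":[0,0,0],"gripper":1},{"travel":[0,0,0],"angular":[0,0,0],"gripper":1},{"travel":[0,0,0],"angular":[0,0,0],"gripper":0},{"travel":[0,0,0],"angular":[0,0,0],"gripper":0},{"travel":[0,0,0],"angular":[0,0,0],"gripper":0},{"travel":[0,0,0],"angular":[0,0,0],"gripper":0}]'
python3 -m inch '[{"travel":[0,0,-0.8],"angular":[0,0,0],"gripper":0},{"travel":[0,0,-0.4],"angular":[0,0,0],"gripper":0},{"travel":[0,0,0],"angular":[0,0,0],"gripper":0},{"travel":[0,0,0],"angular":[0,0,0],"gripper":0},{"travel":[0,0,0],"angular":[0,0,0],"gripper":0}]'
python3 -c "
from h import *
plan(585.4,190,99,1.05)"
```

```text
t: 44.52
tool_pos: [590.1, -41.0, 91.7]
tool_rot: [3.141, 0.027, 0.004]
wrist_force: [-1.9, 0.0, 6.6]
gripper_width: 57.1
t: 45.15
tool_pos: [589.3, -41.0, 101.5]
tool_rot: [-3.141, -0.027, 0.001]
wrist_force: [-0.5, 0.5, -1.6]
gripper_width: 57.5
t 45.15 pos [589.3 -41.  101.5] yaw 0.97 tilt [-0.03  0.  ] F [-0.47  0.55 -1.64] w 57.5
 turn rotvec(tool) [-0.      0.0004 -0.0013]  travel cm after turn [  0.04 -23.1    0.25] now [ 1.00e-02 -2.31e+01  2.50e-01]
```

```bash
python3 -m inch '[{"travel":[0,-4,0],"angular":[0,0,0],"gripper":0},{"travel":[0,-4.5,0],"angular":[0,0,0],"gripper":0},{"travel":[0,-5,0],"angular":[0,0,0],"gripper":0},{"travel":[0,-5,0],"angular":[0,0,0],"gripper":0},{"travel":[0,-4,0],"angular":[0,0,0],"gripper":0},{"travel":[0,0,0.3],"angular":[0,0,0],"gripper":0},{"travel":[0,0,0.4],"angular":[0,0,0],"gripper":0},{"travel":[0,0,0],"angular":[0,0,0],"gripper":0}]'
python3 -c "
from h import *
plan(585.2,197,94,1.05)"
```

```text
t: 46.15
tool_pos: [585.4, 182.9, 94.2]
tool_rot: [3.141, 0.025, -0.001]
wrist_force: [0.1, -0.9, -1.6]
gripper_width: 56.9
t 46.15 pos [585.4 182.9  94.2] yaw 0.9 tilt [-0.05 -0.02] F [ 0.08 -0.93 -1.62] w 56.9
 turn rotvec(tool) [ 0.0004  0.0009 -0.0026]  travel cm after turn [ 0.01 -1.41  0.02] now [ 0.   -1.41  0.02]
```

```bash
python3 -m inch '[{"travel":[0,-0.7,0],"angular":[0,0,-0.002],"gripper":0},{"travel":[0,-0.7,0],"angular":[0,0,0],"gripper":0},{"travel":[0,0,0],"angular":[0,0,0],"gripper":0},{"travel":[0,0,0],"angular":[0,0,0],"gripper":0}]'
python3 -m inch '[{"travel":[0,-0.2,0],"angular":[0,0,0],"gripper":0},{"travel":[0,0,0],"angular":[0,0,0],"gripper":0}]'
python3 -m inch '[{"travel":[0,-0.2,0],"angular":[0,0,0],"gripper":0},{"travel":[0,0,0],"angular":[0,0,0],"gripper":0}]'
python3 -m inch '[{"travel":[0,-0.1,0],"angular":[0,0,0],"gripper":0},{"travel":[0,0,0],"angular":[0,0,0],"gripper":0}]'
```

```text
t: 46.65
tool_pos: [585.3, 198.1, 94.8]
tool_rot: [3.141, 0.03, -0.0]
wrist_force: [0.1, 0.6, -1.3]
gripper_width: 56.9
t: 46.9
tool_pos: [585.3, 200.1, 94.8]
tool_rot: [-3.141, -0.03, -0.0]
wrist_force: [0.2, -0.5, -0.5]
gripper_width: 57.0
t: 47.15
tool_pos: [585.2, 202.1, 94.8]
tool_rot: [3.141, 0.03, 0.0]
wrist_force: [0.2, 0.8, -1.7]
gripper_width: 56.9
t: 47.4
tool_pos: [585.2, 203.1, 94.8]
tool_rot: [-3.141, -0.03, 0.0]
wrist_force: [-0.5, 0.0, -0.9]
gripper_width: 56.8
```

```bash
python3 -m inch '[{"travel":[0,-0.1,0],"angular":[0,0,0],"gripper":0},{"travel":[0,0,0],"angular":[0,0,0],"gripper":0}]'
python3 -m inch '[{"travel":[0,-0.1,0],"angular":[0,0,0],"gripper":0},{"travel":[0,0,0],"angular":[0,0,0],"gripper":0}]'
python3 -m inch '[{"travel":[0,-0.1,0],"angular":[0,0,0],"gripper":0},{"travel":[0,0,0],"angular":[0,0,0],"gripper":0}]'
```

```text
t: 47.65
tool_pos: [585.2, 204.1, 94.8]
tool_rot: [-3.141, -0.03, 0.0]
wrist_force: [-0.8, -1.3, -0.4]
gripper_width: 56.6
t: 47.9
tool_pos: [585.2, 204.8, 94.8]
tool_rot: [3.141, 0.03, 0.0]
wrist_force: [-0.7, -1.3, -1.2]
gripper_width: 57.4
t: 48.15
tool_pos: [585.2, 204.9, 94.9]
tool_rot: [3.139, 0.029, 0.0]
wrist_force: [0.5, -6.4, 1.4]
gripper_width: 56.9
```

```bash
python3 -m inch '[{"travel":[0,0,0.3],"angular":[0,0,0],"gripper":0},{"travel":[0,0,0],"angular":[0,0,0],"gripper":0}]'; python3 -m inch '[{"travel":[0,0,0.1],"angular":[0,0,0],"gripper":0},{"travel":[0,0,0],"angular":[0,0,0],"gripper":0}]'
```

```text
t: 48.4
tool_pos: [585.4, 204.9, 92.0]
tool_rot: [3.139, 0.029, 0.001]
wrist_force: [0.1, -7.0, 0.6]
gripper_width: 56.7
t: 48.65
tool_pos: [585.4, 204.8, 91.8]
tool_rot: [3.14, 0.029, 0.001]
wrist_force: [-1.0, -7.9, 6.6]
gripper_width: 57.3
```

Tin 4 is flush with tin 2. I'll release it and fetch tin 6 at about (589.4,−183).

```bash
python3 -m inch '[{"travel":[0,0,0],"angular":[0,0,0],"gripper":0.85},{"travel":[0,0,0],"angular":[0,0,0],"gripper":0.85},{"travel":[0,0,0],"angular":[0,0,0],"gripper":1},{"travel":[0,0,-3],"angular":[0,0,0],"gripper":1},{"travel":[0,0,-5],"angular":[0,0,0],"gripper":1},{"travel":[0,6,0],"angular":[0,0,0],"gripper":1},{"travel":[0,6,0],"angular":[0,0,0],"gripper":1},{"travel":[0,6,0],"angular":[0,0,0],"gripper":1},{"travel":[0,6,0],"angular":[0,0,0],"gripper":1},{"travel":[0,6,0],"angular":[0,0,0],"gripper":1}]'
python3 -m inch '[{"travel":[0,6,0],"angular":[0,0,0],"gripper":1},{"travel":[0,2.8,0],"angular":[0,0,0],"gripper":1},{"travel":[0,0,0],"angular":[0,0,0],"gripper":1},{"travel":[0,0,0],"angular":[0,0,0],"gripper":1},{"travel":[0,0,0],"angular":[0,0,0],"gripper":1},{"travel":[0,0,0],"angular":[0,0,0],"gripper":1}]'
python3 - <<'E'
from h import *
a=cams.capture("top")
crop("top",(180,190,310,245),"k1.png",6,a)
crop("side",(290,150,390,340),"k2.png",3.1)
plan(589.6,-183,89,1.05)
E
```

```text
t: 49.9
tool_pos: [590.7, -95.6, 170.9]
tool_rot: [-3.141, -0.03, -0.001]
wrist_force: [0.2, -0.6, 0.5]
gripper_width: 85.5
t: 50.65
tool_pos: [592.7, -180.9, 171.0]
tool_rot: [3.141, 0.032, 0.0]
wrist_force: [0.5, -0.4, 0.2]
gripper_width: 85.3
scale 6
scale 3.1
t 50.75 pos [ 592.6 -181.3  170.9] yaw 1.14 tilt [ 0.01 -0.  ] F [ 0.2   0.46 -0.97] w 85.5
 turn rotvec(tool) [ 0.     -0.0002  0.0016]  travel cm after turn [-0.31  0.17  8.19] now [-0.31  0.17  8.19]
```

View pics/k1.png

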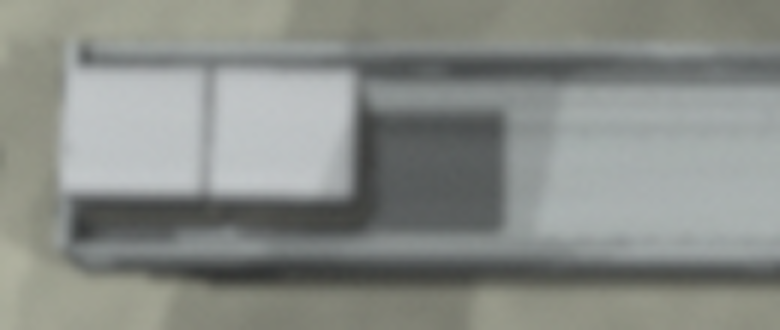

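View pics/k2.png

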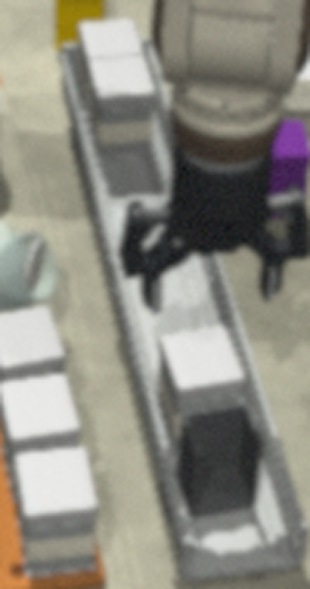

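Tins 2 and 4 form a row at the cheek, with a thin dark seam at crop x≈208 that the final push should close. Tin 6 is next.

```bash
python3 -m inch '[{"travel":[-0.3,0.15,4],"angular":[0,0,0.001],"gripper":1},{"travel":[0,0,4],"angular":[0,0,0],"gripper":1},{"travel":[0,0,0],"angular":[0,0,0],"gripper":1},{"travel":[0,0,0],"angular":[0,0,0],"gripper":1},{"travel":[0,0,0],"angular":[0,0,0],"gripper":0},{"travel":[0,0,0],"angular":[0,0,0],"gripper":0},{"travel":[0,0,0],"angular":[0,0,0],"gripper":0},{"travel":[0,0,0],"angular":[0,0,0],"gripper":0}]'
python3 -m inch '[{"travel":[0,0,-0.8],"angular":[0,0,0],"gripper":0},{"travel":[0,0,-0.4],"angular":[0,0,0],"gripper":0},{"travel":[0,0,0],"angular":[0,0,0],"gripper":0},{"travel":[0,0,0],"angular":[0,0,0],"gripper":0},{"travel":[0,0,0],"angular":[0,0,0],"gripper":0}]'
python3 -c "
from h import *
plan(586.6,120,99,1.05)"
```

```text
t: 51.75
tool_pos: [590.3, -183.6, 92.9]
tool_rot: [3.141, 0.028, 0.004]
wrist_force: [-1.6, -0.0, 7.2]
gripper_width: 57.5
t: 52.38
tool_pos: [589.4, -183.4, 102.4]
tool_rot: [-3.141, -0.028, 0.001]
wrist_force: [0.2, 0.5, -0.9]
gripper_width: 57.5
t 52.38 pos [ 589.4 -183.4  102.4] yaw 1.03 tilt [-0.03  0.01] F [ 0.17  0.48 -0.9 ] w 57.5
 turn rotvec(tool) [-0.0002  0.0005 -0.0003]  travel cm after turn [  0.27 -30.34   0.34] now [  0.27 -30.34   0.35]
```

```bash
python3 -m inch '[{"travel":[0,-4,0],"angular":[0,0,0],"gripper":0},{"travel":[0.1,-5,0],"angular":[0,0,0],"gripper":0},{"travel":[0.1,-5,0],"angular":[0,0,0],"gripper":0},{"travel":[0,-5,0],"angular":[0,0,0],"gripper":0},{"travel":[0,-5,0],"angular":[0,0,0],"gripper":0},{"travel":[0,-4,0],"angular":[0,0,0],"gripper":0},{"travel":[0,-2,0.3],"angular":[0,0,0],"gripper":0},{"travel":[0,0,0.4],"angular":[0,0,0],"gripper":0},{"travel":[0,0,0],"angular":[0,0,0],"gripper":0},{"travel":[0,0,0],"angular":[0,0,0],"gripper":0}]'
python3 -c "
from h import *
plan(586.6,136,96,1.05)"
```

```text
t: 53.62
tool_pos: [586.3, 115.3, 95.8]
tool_rot: [3.141, 0.026, -0.0]
wrist_force: [0.6, 0.1, -0.6]
gripper_width: 57.4
t 53.62 pos [586.3 115.3  95.8] yaw 0.94 tilt [-0.   -0.01] F [ 0.61  0.07 -0.62] w 57.4
 turn rotvec(tool) [ 0.0002  0.0001 -0.0019]  travel cm after turn [ 0.07 -2.07 -0.02] now [ 0.07 -2.07 -0.02]
```

```bash
python3 -m inch '[{"travel":[0.05,-1,0],"angular":[0,0,-0.002],"gripper":0},{"travel":[0,-1,0],"angular":[0,0,0],"gripper":0},{"travel":[0,0,0],"angular":[0,0,0],"gripper":0},{"travel":[0,0,0],"angular":[0,0,0],"gripper":0}]'
python3 -m inch '[{"travel":[0,-0.2,0],"angular":[0,0,0],"gripper":0},{"travel":[0,0,0],"angular":[0,0,0],"gripper":0}]'
python3 -m inch '[{"travel":[0,-0.1,0],"angular":[0,0,0],"gripper":0},{"travel":[0,0,0],"angular":[0,0,0],"gripper":0}]'
python3 -m inch '[{"travel":[0,-0.1,0],"angular":[0,0,0],"gripper":0},{"travel":[0,0,0],"angular":[0,0,0],"gripper":0}]'
```

```text
t: 54.12
tool_pos: [586.2, 136.7, 95.8]
tool_rot: [3.141, 0.032, -0.0]
wrist_force: [-0.4, -1.1, -0.5]
gripper_width: 57.5
t: 54.38
tool_pos: [586.2, 138.6, 95.8]
tool_rot: [-3.141, -0.031, -0.0]
wrist_force: [0.3, -0.2, -0.9]
gripper_width: 57.7
t: 54.62
tool_pos: [586.3, 139.4, 95.8]
tool_rot: [3.141, 0.031, 0.0]
wrist_force: [0.6, -1.4, -0.6]
gripper_width: 57.6
t: 54.88
tool_pos: [586.6, 139.8, 95.9]
tool_rot: [3.14, 0.03, 0.001]
wrist_force: [1.2, -5.4, -1.0]
gripper_width: 57.5
```

```bash
python3 -m inch '[{"travel":[0,0,0.2],"angular":[0,0,0],"gripper":0},{"travel":[0,0,0],"angular":[0,0,0],"gripper":0}]'; python3 -m inch '[{"travel":[0,0,0.1],"angular":[0,0,0],"gripper":0},{"travel":[0,0,0],"angular":[0,0,0],"gripper":0}]'; python3 -m inch '[{"travel":[0,0,0.1],"angular":[0,0,0],"gripper":0},{"travel":[0,0,0],"angular":[0,0,0],"gripper":0}]'
```

```text
t: 55.12
tool_pos: [586.5, 139.8, 94.0]
tool_rot: [3.14, 0.03, 0.001]
wrist_force: [0.9, -5.2, -0.0]
gripper_width: 57.7
t: 55.38
tool_pos: [586.5, 139.8, 93.1]
tool_rot: [3.14, 0.03, 0.001]
wrist_force: [-0.1, -5.0, 0.9]
gripper_width: 57.3
t: 55.62
tool_pos: [586.5, 139.8, 93.0]
tool_rot: [3.14, 0.03, 0.002]
wrist_force: [-2.1, -5.7, 6.5]
gripper_width: 57.5
```

Tin 6 is placed. I'll release it, back off and measure the bookend.

```bash
python3 -m inch '[{"travel":[0,0,0],"angular":[0,0,0],"gripper":0.85},{"travel":[0,0,0],"angular":[0,0,0],"gripper":0.85},{"travel":[0,0,0],"angular":[0,0,0],"gripper":1},{"travel":[0,0,-3],"angular":[0,0,0],"gripper":1},{"travel":[0,0,-5],"angular":[0,0,0],"gripper":1},{"travel":[0,6,0],"angular":[0,0,0],"gripper":1},{"travel":[0,6,0],"angular":[0,0,0],"gripper":1},{"travel":[0,6,0],"angular":[0,0,0],"gripper":1},{"travel":[0,0,0],"angular":[0,0,0],"gripper":1},{"travel":[0,0,0],"angular":[0,0,0],"gripper":1}]'
python3 - <<'E'
from h import *
a=cams.capture("top")
crop("top",(375,190,440,245),"l1.png",12,a)
crop("top",(180,190,310,245),"l3.png",6,a)
b=cams.capture("side")
crop("side",(335,260,395,340),"l2.png",7.5,b)
E
```

```text
t: 56.88
tool_pos: [589.7, -39.4, 171.7]
tool_rot: [-3.141, -0.03, 0.0]
wrist_force: [-0.3, -0.4, 0.1]
gripper_width: 85.5
scale 12
scale 6
scale 7.5
```

View pics/l1.png

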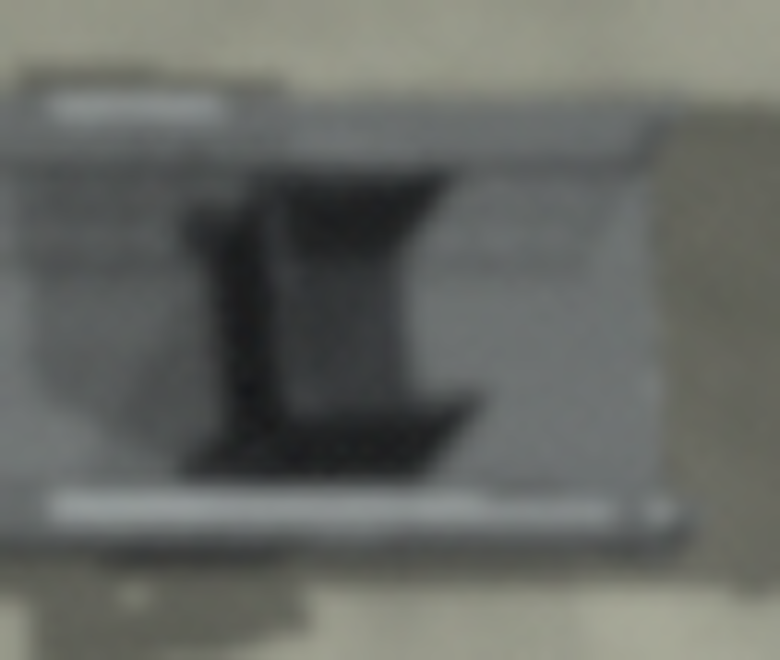

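View pics/l2.png

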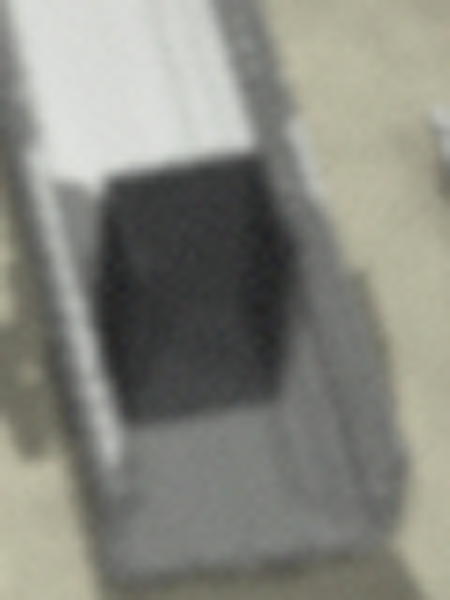

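View pics/l3.png

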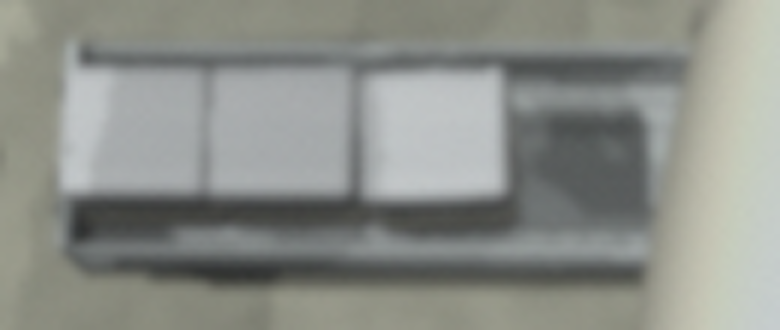

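```bash
python3 - <<'E'
from h import *
g=lambda p:[(335+(x+.5)/7.5-.5,260+(y+.5)/7.5-.5) for x,y in p]
f=lambda p:[(375+(x+.5)/12-.5,190+(y+.5)/12-.5) for x,y in p]
print("side plate top",back("side",g([(105,182),(260,153)]),122).round(1))
print("side foot rear",back("side",g([(130,425),(278,400)]),40).round(1))
for z in (60,70,80,90,100): print(z,back("side",g([(100,290),(295,245)]),z).round(1).tolist(), back("top",f([(450,175),(480,400)]),z).round(1).tolist())
print("top plate", back("top",f([(185,215),(190,470),(265,200),(285,410)]),122).round(1))
print("top tin row k", back("top",[(180+(x+.5)/6-.5,190+(y+.5)/6-.5) for x,y in [(62,130),(203,130),(212,130),(353,130),(360,130),(506,130)]],122).round(1)[:,1])
E
```

```text
side plate top [[ 560.6 -246.5  122. ]
 [ 614.2 -241.   122. ]]
side foot rear [[ 566.3 -285.1   40. ]
 [ 618.4 -281.6   40. ]]
60 [[563.1, -241.6, 60.0], [633.8, -231.1, 60.0]] [[631.6, -291.7, 60.0], [579.0, -297.7, 60.0]]
70 [[561.0, -249.6, 70.0], [631.1, -239.3, 70.0]] [[628.9, -289.8, 70.0], [576.7, -295.7, 70.0]]
80 [[559.0, -257.7, 80.0], [628.4, -247.5, 80.0]] [[626.2, -287.9, 80.0], [574.3, -293.8, 80.0]]
90 [[557.0, -265.8, 90.0], [625.7, -255.7, 90.0]] [[623.5, -285.9, 90.0], [572.0, -291.8, 90.0]]
100 [[554.9, -273.9, 100.0], [623.0, -263.9, 100.0]] [[620.8, -284.0, 100.0], [569.7, -289.8, 100.0]]
top plate [[ 604.4 -221.4  122. ]
 [ 547.5 -222.   122. ]
 [ 608.2 -239.   122. ]
 [ 561.3 -242.8  122. ]]
top tin row k [299.4 238.2 234.3 173.2 170.2 107.1]
```

```bash
python3 -m inch '[{"travel":[0,5,0],"angular":[0,0,0],"gripper":1},{"travel":[0,6,0],"angular":[0,0,0],"gripper":1},{"travel":[0,6,0],"angular":[0,0,0],"gripper":1},{"travel":[0,5.3,0],"angular":[0,0,0],"gripper":1},{"travel":[0,0,0],"angular":[0,0,0],"gripper":1},{"travel":[0,0,0],"angular":[0,0,0],"gripper":1},{"travel":[0,0,0],"angular":[0,0,0],"gripper":1},{"travel":[0,0,0],"angular":[0,0,0],"gripper":1}]'
python3 -c "
from h import *
plan(590,-262,88,1.05)"
```

```text
t: 57.98
tool_pos: [594.6, -261.1, 172.1]
tool_rot: [3.141, 0.034, 0.001]
wrist_force: [-0.8, 0.5, 0.1]
gripper_width: 85.7
t 57.98 pos [ 594.6 -261.1  172.1] yaw 1.25 tilt [ 0.02 -0.  ] F [-0.81  0.51  0.1 ] w 85.7
 turn rotvec(tool) [ 0.0001 -0.0003  0.0035]  travel cm after turn [-0.46  0.09  8.41] now [-0.46  0.08  8.41]
```

```bash
python3 -m inch '[{"travel":[-0.45,0.1,4],"angular":[0,0,0.002],"gripper":1},{"travel":[0,0,4],"angular":[0,0,0],"gripper":1},{"travel":[0,0,0.3],"angular":[0,0,0],"gripper":1},{"travel":[0,0,0],"angular":[0,0,0],"gripper":1},{"travel":[0,0,0],"angular":[0,0,0],"gripper":1}]'
python3 - <<'E'
from h import *
crop("side",(310,230,410,340),"m2.png",5.4)
E
```

```text
t: 58.6
tool_pos: [590.8, -263.7, 91.0]
tool_rot: [3.14, 0.029, 0.004]
wrist_force: [-0.9, 0.5, -0.4]
gripper_width: 85.4
scale 5.4
```

View pics/m2.png

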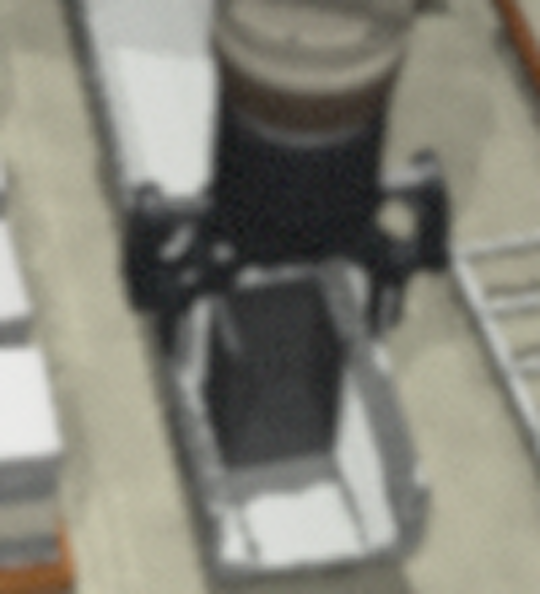

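The fingers straddle the bookend at crop ≈(170,310) and (385,320). I'll close and lift slightly.

```bash
python3 -m inch '[{"travel":[0,0,0.2],"angular":[0,0,0],"gripper":1},{"travel":[0,0,0],"angular":[0,0,0],"gripper":0},{"travel":[0,0,0],"angular":[0,0,0],"gripper":0},{"travel":[0,0,0],"angular":[0,0,0],"gripper":0},{"travel":[0,0,0],"angular":[0,0,0],"gripper":0},{"travel":[0,0,0],"angular":[0,0,0],"gripper":0}]'
python3 -m inch '[{"travel":[0,0,-0.5],"angular":[0,0,0],"gripper":0},{"travel":[0,0,-0.6],"angular":[0,0,0],"gripper":0},{"travel":[0,0,0],"angular":[0,0,0],"gripper":0},{"travel":[0,0,0],"angular":[0,0,0],"gripper":0},{"travel":[0,0,0],"angular":[0,0,0],"gripper":0}]'
python3 -c "
from h import *
crop('side',(310,230,410,340),'n2.png',5.4)
plan(588,50,99,1.05)"
```

```text
t: 59.4
tool_pos: [590.0, -263.7, 87.3]
tool_rot: [3.141, 0.028, 0.001]
wrist_force: [-0.0, -0.3, 5.8]
gripper_width: 55.8
t: 60.02
tool_pos: [589.6, -263.4, 97.5]
tool_rot: [-3.141, -0.028, 0.001]
wrist_force: [-0.1, 0.2, -2.4]
gripper_width: 55.9
scale 5.4
t 60.08 pos [ 589.6 -263.4   97.5] yaw 1.03 tilt [-0.02  0.01] F [-0.33 -0.33 -2.67] w 55.6
 turn rotvec(tool) [-0.0002  0.0004 -0.0004]  travel cm after turn [  0.41 -31.34  -0.15] now [  0.4  -31.34  -0.14]
```

View pics/n2.png

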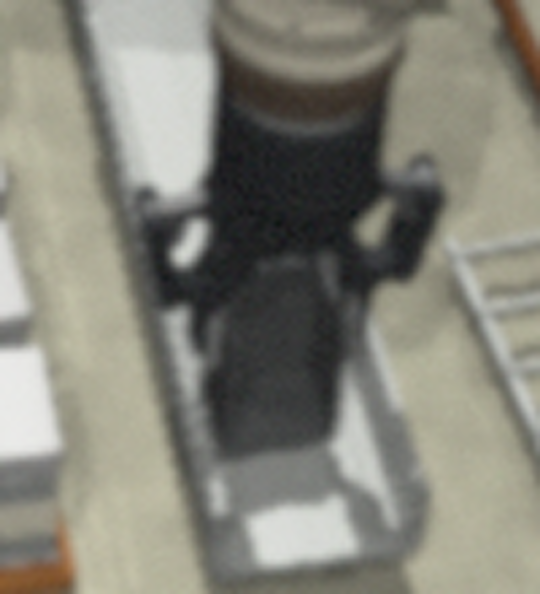

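```bash
python3 -m inch '[{"travel":[0.1,-4,0],"angular":[0,0,0],"gripper":0},{"travel":[0.1,-5,0],"angular":[0,0,0],"gripper":0},{"travel":[0.1,-5,0],"angular":[0,0,0],"gripper":0},{"travel":[0.1,-5,0],"angular":[0,0,0],"gripper":0},{"travel":[0,-5,0],"angular":[0,0,0],"gripper":0},{"travel":[0,-4,0],"angular":[0,0,0],"gripper":0},{"travel":[0,-3,0],"angular":[0,0,0],"gripper":0},{"travel":[0,0,0],"angular":[0,0,0],"gripper":0},{"travel":[0,0,0],"angular":[0,0,0],"gripper":0},{"travel":[0,0,0],"angular":[0,0,0],"gripper":0}]'
python3 -c "
from h import *
plan(587.7,70,97,1.05)"
```

```text
t: 61.32
tool_pos: [588.3, 45.6, 97.8]
tool_rot: [3.141, 0.027, 0.0]
wrist_force: [0.8, -0.0, -1.9]
gripper_width: 55.7
t 61.33 pos [588.3  45.6  97.8] yaw 0.97 tilt [ 0.   -0.01] F [ 0.81 -0.03 -1.91] w 55.7
 turn rotvec(tool) [ 0.0001 -0.     -0.0014]  travel cm after turn [-0.01 -2.44  0.08] now [-0.01 -2.44  0.08]
```

Now I'll approach to about 70 and set the bookend on the floor, before pushing.

```bash
python3 -m inch '[{"travel":[0,-1.2,0],"angular":[0,0,-0.001],"gripper":0},{"travel":[0,-0.9,0],"angular":[0,0,0],"gripper":0},{"travel":[0,0,0.5],"angular":[0,0,0],"gripper":0},{"travel":[0,0,0.3],"angular":[0,0,0],"gripper":0},{"travel":[0,0,0],"angular":[0,0,0],"gripper":0}]'
python3 -m inch '[{"travel":[0,0,0.15],"angular":[0,0,0],"gripper":0},{"travel":[0,0,0],"angular":[0,0,0],"gripper":0},{"travel":[0,0,0],"angular":[0,0,0],"gripper":0}]'
python3 -m inch '[{"travel":[0,0,0.1],"angular":[0,0,0],"gripper":0},{"travel":[0,0,0],"angular":[0,0,0],"gripper":0},{"travel":[0,0,0],"angular":[0,0,0],"gripper":0}]'
```

```text
t: 61.95
tool_pos: [587.5, 67.4, 89.3]
tool_rot: [3.141, 0.03, -0.001]
wrist_force: [0.0, 0.6, -2.9]
gripper_width: 55.6
t: 62.32
tool_pos: [587.8, 67.5, 88.4]
tool_rot: [-3.141, -0.03, -0.0]
wrist_force: [0.2, 0.0, -3.5]
gripper_width: 55.5
t: 62.7
tool_pos: [587.9, 67.5, 87.4]
tool_rot: [-3.141, -0.03, -0.0]
wrist_force: [0.7, -0.4, -2.7]
gripper_width: 55.4
```

```bash
python3 -m inch '[{"travel":[0,0,0.05],"angular":[0,0,0],"gripper":0},{"travel":[0,0,0],"angular":[0,0,0],"gripper":0},{"travel":[0,0,0],"angular":[0,0,0],"gripper":0}]'
python3 -m inch '[{"travel":[0,-0.4,0],"angular":[0,0,0],"gripper":0},{"travel":[0,-0.4,0],"angular":[0,0,0],"gripper":0},{"travel":[0,0,0],"angular":[0,0,0],"gripper":0}]'
python3 -m inch '[{"travel":[0,-0.2,0],"angular":[0,0,0],"gripper":0},{"travel":[0,-0.2,0],"angular":[0,0,0],"gripper":0},{"travel":[0,0,0],"angular":[0,0,0],"gripper":0}]'
python3 -m inch '[{"travel":[0,-0.2,0],"angular":[0,0,0],"gripper":0},{"travel":[0,0,0],"angular":[0,0,0],"gripper":0}]'
```

```text
t: 63.08
tool_pos: [587.9, 67.5, 87.3]
tool_rot: [-3.141, -0.03, -0.001]
wrist_force: [-0.9, -0.6, 5.7]
gripper_width: 55.8
t: 63.45
tool_pos: [588.4, 75.7, 87.4]
tool_rot: [3.141, 0.03, 0.003]
wrist_force: [1.6, -1.9, 4.1]
gripper_width: 55.9
t: 63.82
tool_pos: [588.2, 79.4, 87.4]
tool_rot: [3.141, 0.03, 0.003]
wrist_force: [1.3, -3.0, 6.9]
gripper_width: 55.9
t: 64.08
tool_pos: [588.2, 81.3, 87.3]
tool_rot: [3.141, 0.03, 0.003]
wrist_force: [2.5, -3.4, 5.2]
gripper_width: 55.6
```

```bash
python3 -m inch '[{"travel":[0,-0.15,0],"angular":[0,0,0],"gripper":0},{"travel":[0,0,0],"angular":[0,0,0],"gripper":0}]'
python3 -m inch '[{"travel":[0,-0.15,0],"angular":[0,0,0],"gripper":0},{"travel":[0,0,0],"angular":[0,0,0],"gripper":0}]'
python3 -m inch '[{"travel":[0,-0.1,0],"angular":[0,0,0],"gripper":0},{"travel":[0,0,0],"angular":[0,0,0],"gripper":0}]'
```

```text
t: 64.32
tool_pos: [588.1, 82.9, 87.3]
tool_rot: [3.141, 0.03, 0.003]
wrist_force: [1.6, -3.0, 5.7]
gripper_width: 55.7
t: 64.58
tool_pos: [588.1, 84.3, 87.4]
tool_rot: [3.141, 0.029, 0.003]
wrist_force: [2.3, -3.4, 5.3]
gripper_width: 55.8
t: 64.82
tool_pos: [588.1, 84.5, 87.4]
tool_rot: [3.139, 0.028, 0.003]
wrist_force: [1.4, -8.0, 7.3]
gripper_width: 56.3
```

```bash
python3 -m inch '[{"travel":[0,-0.1,0],"angular":[0,0,0],"gripper":0},{"travel":[0,0,0],"angular":[0,0,0],"gripper":0},{"travel":[0,0,0],"angular":[0,0,0],"gripper":0}]'
python3 -m inch '[{"travel":[0,-0.1,0],"angular":[0,0,0],"gripper":0},{"travel":[0,0,0],"angular":[0,0,0],"gripper":0},{"travel":[0,0,0],"angular":[0,0,0],"gripper":0}]'
python3 - <<'E'
from h import *
crop("side",(300,150,370,250),"o2.png",6)
crop("top",(180,190,310,245),"o1.png",6)
E
```

```text
t: 65.2
tool_pos: [588.0, 84.6, 87.4]
tool_rot: [3.138, 0.027, 0.002]
wrist_force: [1.2, -12.4, 7.8]
gripper_width: 55.8
t: 65.58
tool_pos: [588.0, 84.7, 87.4]
tool_rot: [3.136, 0.026, 0.002]
wrist_force: [1.1, -16.8, 6.3]
gripper_width: 55.5
scale 6
scale 6
```

View pics/o2.png

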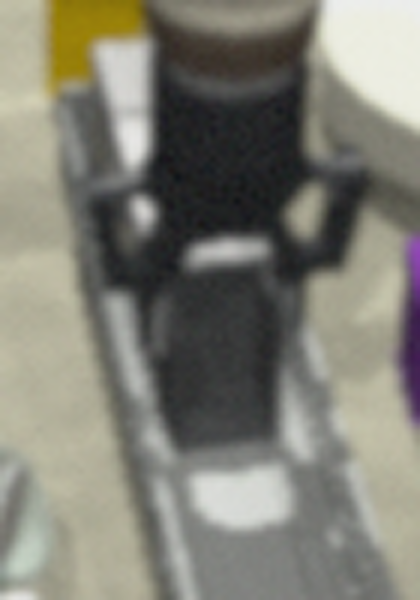

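View pics/o1.png

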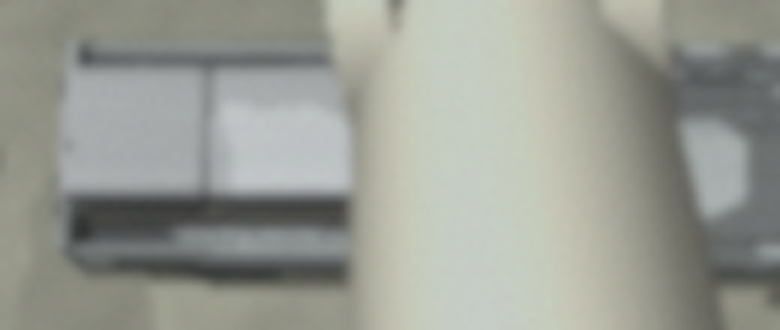

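The row is in compression (17 N and no further movement). I'll relax to a few newtons, then release.

```bash
python3 -m inch '[{"travel":[0,0.2,0],"angular":[0,0,0],"gripper":0},{"travel":[0,0,0],"angular":[0,0,0],"gripper":0},{"travel":[0,0,0],"angular":[0,0,0],"gripper":0}]'
```

```text
t: 66.05
tool_pos: [588.1, 84.5, 87.4]
tool_rot: [3.14, 0.028, 0.002]
wrist_force: [1.3, -7.3, 6.5]
gripper_width: 55.6
```

```bash
python3 -m inch '[{"travel":[0,0.05,0],"angular":[0,0,0],"gripper":0},{"travel":[0,0,0],"angular":[0,0,0],"gripper":0.8},{"travel":[0,0,0],"angular":[0,0,0],"gripper":0.85},{"travel":[0,0,0],"angular":[0,0,0],"gripper":1},{"travel":[0,0,0],"angular":[0,0,0],"gripper":1},{"travel":[0,0,-3],"angular":[0,0,0],"gripper":1},{"travel":[0,0,-5],"angular":[0,0,0],"gripper":1},{"travel":[0,0,-5],"angular":[0,0,0],"gripper":1},{"travel":[0,0,-5],"angular":[0,0,0],"gripper":1}]'
python3 -m inch '[{"travel":[-5,0,0],"angular":[0,0,0],"gripper":1},{"travel":[-5,0,0],"angular":[0,0,0],"gripper":1},{"travel":[-5,0,0],"angular":[0,0,0],"gripper":1},{"travel":[-5,0,0],"angular":[0,0,0],"gripper":1},{"travel":[-5,0,0],"angular":[0,0,0],"gripper":1},{"travel":[0,0,0],"angular":[0,0,0],"gripper":1},{"travel":[0,0,0],"angular":[0,0,0],"gripper":1}]'
python3 - <<'E'
from h import *
a=cams.capture("top"); b=cams.capture("side")
crop("top",(180,190,310,245),"p1.png",6,a)
crop("side",(300,150,370,250),"p2.png",6,b)
crop("top",(0,0,640,480),"p3.png",1.25,a)
crop("side",(0,0,640,480),"p4.png",1.25,b)
E
```

```text
t: 67.18
tool_pos: [587.2, 85.1, 268.5]
tool_rot: [-3.141, -0.03, -0.0]
wrist_force: [1.0, -0.5, -0.2]
gripper_width: 85.2
t: 68.05
tool_pos: [337.9, 80.4, 267.0]
tool_rot: [-3.141, -0.03, -0.002]
wrist_force: [0.5, -0.0, 0.6]
gripper_width: 85.7
scale 6
scale 6
scale 1.25
scale 1.25
```

View pics/p1.png

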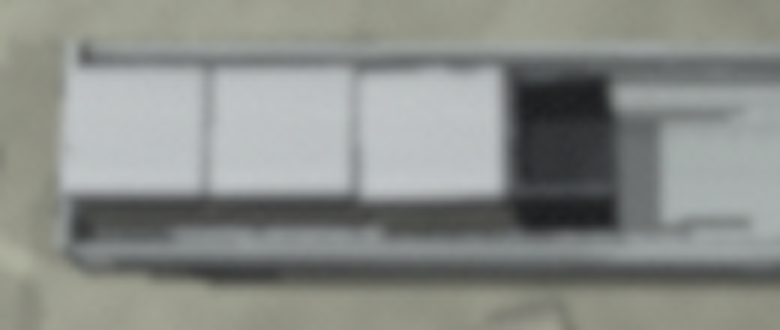

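View pics/p2.png

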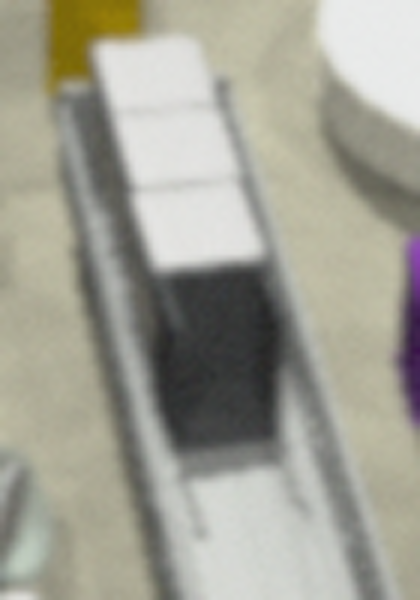

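View pics/p3.png

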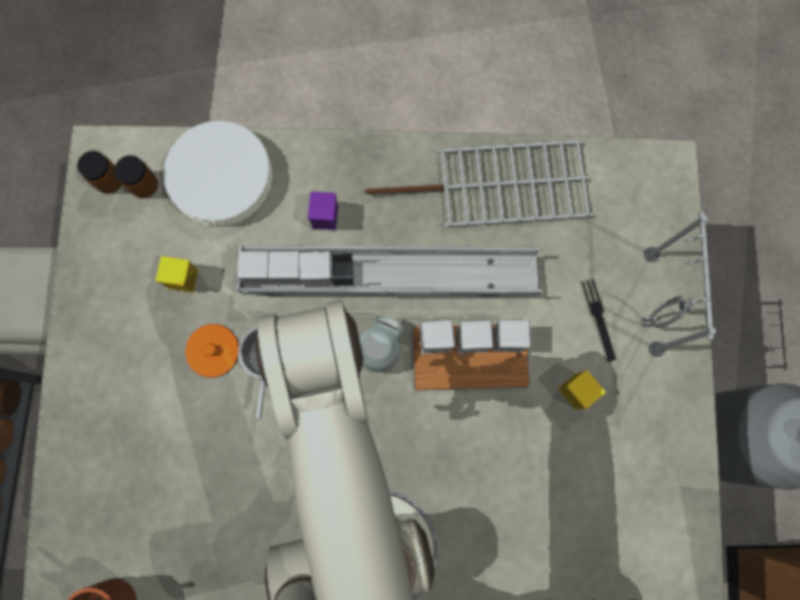

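View pics/p4.png

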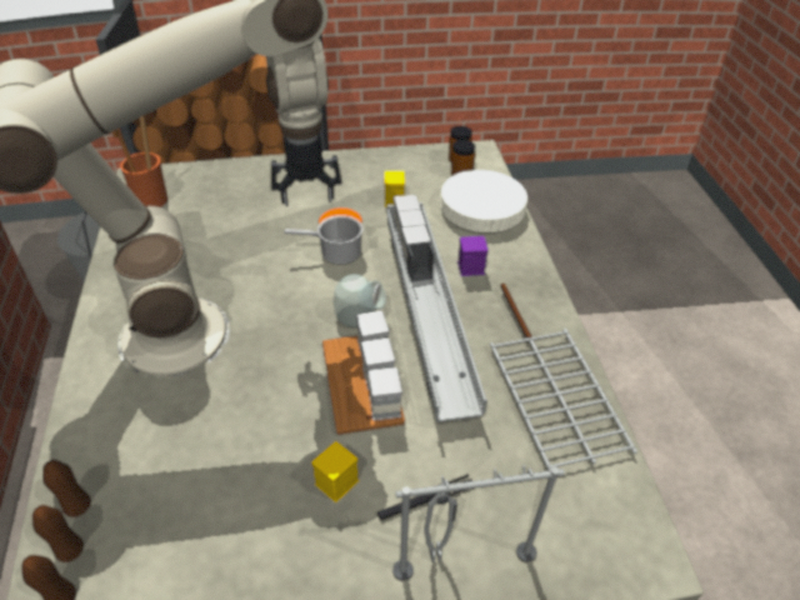

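The row is closed (three tins spanning 192 mm = 3×64) and the bookend is against it. The bystanders are where they were. One last check is the tin footprints on the board.

```bash
python3 - <<'E'
from h import *
b=cams.capture("side").copy()
B=2.6
Rm=R.from_euler('z',B,degrees=True).as_matrix()
crop("side",(250,235,330,350),"q2.png",5.2,b)
crop("top",(320,240,440,320),"q1.png",6.6)
E
```

```text
scale 5.2
scale 6.6
```

View pics/q2.png

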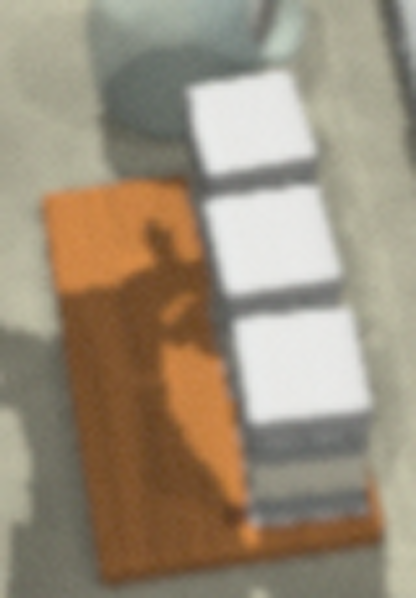

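View pics/q1.png

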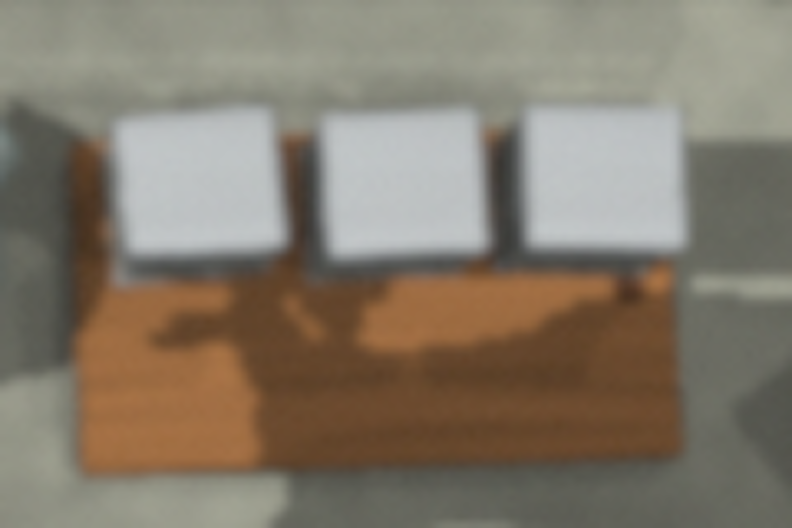

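```bash
python3 - <<'E'
from h import *
f=lambda p:[(320+(x+.5)/6.6-.5,240+(y+.5)/6.6-.5) for x,y in p]
print(back("top",f([(117,281),(312,278),(499,268)]),18).round(1))
T=[back("top",f(q),100).mean(0) for q in ([(112,118),(272,106),(288,244),(128,258)],[(318,114),(476,108),(490,246),(330,258)],[(524,108),(680,108),(686,246),(526,250)])]
c=np.array([413.8,-200.5]);Rm=R.from_euler('z',2.6,degrees=True).as_matrix()[:2,:2]
for t in T: print(t.round(1),"board-local",(Rm.T@(t[:2]-c)).round(1))
E
```

```text
[[ 418.1  -91.3   18. ]
 [ 420.9 -172.1   18. ]
 [ 426.5 -249.9   18. ]]
[ 448.3 -119.   100. ] board-local [38.1 79.8]
[ 449.9 -199.3  100. ] board-local [36.1 -0.5]
[ 452.8 -278.9  100. ] board-local [ 35.4 -80.1]
```

```bash
python3 -c "
from bench import ctrl
print(ctrl.sign_off())"
```

```text
the job is handed in; nothing more can be done
None
```

The job is done and handed in at about 68 s. There were six tins on the shelf; I lifted and weighed each one.

- **Full tins:** three tins, the 1st, 3rd and 5th from the cheek, weighed about 5 N each. They stand upright on the board beside the salt pig.
- **Empty tins:** the other three, the 2nd, 4th and 6th, weighed about 1 N each. They are closed up against the cheek.
- **Bookend:** I pushed it up against the last empty tin until the row stopped moving (about 17 N), then eased off and let go.

**Last checks:**
- **Row:** measured in the top view just before the push, it spanned 192 mm, which is three tins with no gap. The pictures after the push show it upright, square and with the bookend against it.
- **Bystanders:** the salt pig, the fork, the lid, the visible part of the pot and the coloured look-alikes look unmoved. The arm hid part of the pot in the last top view.
- **Board edge:** the full tins stand near the far side of the board. The closest has an estimated 1.5–3 mm to spare, and the camera calibration is only good to about 2 mm.
- **Knocked tin:** the 4th tin was knocked about 1 cm along the shelf early in the run. I measured it again before gripping it.
- **Ambiguous weight:** that same tin first read 2.4 N. Held still, it settled at about 0.9 N, so it counts as empty.

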